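# Lock the grinder's levelling foot

## Robot

A 6-joint arm with a two-finger parallel gripper is mounted at the origin on the work surface. World frame = base frame: x ahead of the robot, y to its left, z up, the work surface at z = 0. Lengths are in m, angles in rad, forces in N, time in s.
With the tool pointing down it reaches from about 0.325 to 0.775 m from the base axis. Payload 5.5 kg.
Tool frame: the origin (TCP) lies midway between the tips of the shut fingers; the grasp point (between the pads) lies 19 mm behind it; z points along the fingers, y is the line along which they close (so a half turn about z gives the same grasp; the last joint's range is limited). The gripper opens to 85 mm and grips with 20 to 120 N. Pads are 22 mm wide; open, the fingers measure 114 mm over their backs; the gripper's body (76 mm by 85 mm) begins 54 mm behind the grasp point. The pads swing forward as they close: fully open they stand 13 mm farther back than shut.
Start: joints at [-1.256, 0.091, 1.231, -0, 1.82, -0.057], TCP at [0.218, -0.559, 0.231] pointing down, gripper open.
Joint ranges: [-2.87, 2.87], [-0.86, 2.18], [0.17, 2.46], [-1.51, 4.65], [0.06, 2.69], [-2.65, 2.65]. Speed limits (rad/s): [2.57, 2.57, 3.01, 3.14, 3.14, 3.14].

## Interface

Orientations are given as a unit quaternion [x, y, z, w].
In Python, from rig import env, cams gives the robot as it stands.
- The arm moves only by the tool drive_tool, never from a script. Its argument "deltas" is a list of rows, each an object with "slide": the shift along the world's x, y, z in units of 400 mm (1.0 is 400 mm), a list of three; "rotation": the turn, a rotation vector about the world's x, y, z in units of 0.08 rad (1.0 is 0.08 rad), a list of three. A call has 1 to 20 rows; each row shifts and turns the commanded pose from where the row before left it; what a row does not reach is not made up. A row lasts 1/8 s, in which the tool goes at most 62.5 mm and 10.7 degrees, less where a joint would pass 70% of its speed; a pose out of reach is approached as far as the arm can. A call with a number of a shift or a turn outside -1 to 1 is refused whole. A call with a gripper value outside its range is refused whole. "jaw" is the opening, from 0 (shut) to 1 (fully open), set as the call begins (left out, the last holds). The fingers move at their own pace and stop on an object; "force" is the grip in N (left out, the last holds). Time passes only in rows, so rows that do not move let the fingers close. It gives the time, the measured TCP pose, the force, the opening and the grip force at its end, in the units of the state.
- env.read_state(): the state, without advancing time (a new reading comes with each control period).
- cams.camera(name): name is "side" or "top"; returns the picture (400x640x3 uint8, red, green, blue); there is no depth.
- cams.calibration(name): a dict with "mtx" (3x3 intrinsics, pixels), "T" (4x4, takes a point from camera to world coordinates). Camera axes: x right, y down, z forward; pixel columns grow to the right and rows downward; lengths in m; the calibration is good to about 2 mm. A picture is of the moment at which its call begins. calibration takes no time and is no camera call.
- env.hand_in(): hands the job in; it is judged then, once.
The state is a dict: "time": time; "joints": joint angles; "qvel": joint speeds; "tau": joint torques, N m; "tool_pos": TCP position; "tool_rot": TCP orientation; "force": force on the tool from outside, world axes, zero at the start; "moment": the same for the moment, N m; "finger_gap": finger opening in m; "grasp_force": force on a finger pad.
Only numpy, scipy, OpenCV 4.12 (cv2) and the standard library are available. Lean on these libraries where they do the work, as an engineer would, in place of code of your own. Each camera call takes 0.05 s, during which the arm holds its last target. There are 200 camera calls.

## Task

The grinder's front levelling foot is set right; lock it. Slide the big open spanner gently along the bench onto the foot's square until it is fully home, so that its handle will catch on the stop toe and keep the foot from turning, and leave it there. Then turn the bar nut clockwise until you feel it bear on its washer and nip it up by a further twentieth to a fifteenth of a turn, no more, without shifting the foot's setting or moving the tin, bottle and offcut; finish with your hand off everything.

Things in the scene. Friction and masses are not known exactly. Their poses are not given: they have to be found in the camera images.
- grinder: Green bench grinder on a dark iron bed, fixed; place and yaw differ. Origin on the axis of its front foot, at bench level; z up. The 190 mm high machine lies towards its -y; within 150 mm of the axis only the nut is over 45 mm high. A 36 mm wide lug (z 30 to 42 mm, ending 20 mm beyond the axis) holds the foot's stud; a stop arm leaves it to +y, then along -x at y 32 to 42 mm (z 30 to 42).
- stop_toe (a point): Face of the low toe (16 mm high, 15 mm long) at the stop arm's end, 107 mm along grinder -x and 14.5 mm along +y from the foot's axis; it looks to -y. The spanner's handle goes along -x past it. The head is too wide to pass it on the bench: set the spanner down with its jaw 50 mm short of the foot's axis, between toe and foot, then slide it along +x under the lug.
- foot: The adjusting foot: a steel square, 26 mm across flats, z 0 to 18 mm, under the lug, with a stud up through lug and nut. Origin on its axis at bench level; x and y axes square to the flats, x within 0.05 rad of the grinder's x at the start. It turns in the lug at about 0.08 N m, so that the tightening nut takes it along unless the spanner holds it.
- foot_corner (a point): The corner of the foot's square towards grinder -x, +y, 18 mm from the axis; it shows whether the foot has turned.
- nut: Steel jam nut with a flat grip bar on top, 46 mm long (along its x), 12 mm thick (y), from z = 52 to 84 mm above the bench, on a 28 mm round collar; grip it across the 12 mm. Origin on the foot's axis at bench level, z up.
- bearing (a point): Point on the foot's axis, 42 mm up, where the washer lies on the lug. The nut turns freely (0.02 N m) clockwise from above for 0.2 to 1.1 rad until it bears; where that is cannot be told from the poses. From there it takes 0.25 N m, rising by 0.25 N m per rad, and stays where it is left; while the hand pauses about half of that torque is felt.
- washer_tab (a point): A point 12 mm from the axis on the tab of the 32 mm washer under the nut, 44 mm above the bench. At the start it lies on the foot's -x; it stays until the nut bears on the washer and then turns with the nut, clockwise, that is towards the foot's +y. Its travel is only a few millimetres.
- spanner: The big open-ended spanner, steel, loose on the bench, flat, 10 mm thick, about 0.3 kg. Origin: underside of the grip point of the handle, about where it balances; x points to the jaw. The handle is 14 mm wide and runs from 76 mm behind to 117 mm ahead; a 38 mm ring end lies 95 mm behind. The head is 48 mm wide.
- spanner_jaw (a point): Centre of the big spanner's jaw, 155 mm ahead of its origin, 5 mm up. The jaw opens forwards, 27.5 mm wide; the throat is 13.5 mm behind this point, so when fully home it lies 0.5 mm short of the foot's axis.
- small_spanner: A second, smaller spanner of the same kind (head 30 mm wide, jaw 15.5 mm), which does not fit; it may lie in either place. Origin at its handle's underside, x to its jaw, 135 mm ahead.
- varnish_tin: Round tin, 90 mm in diameter, 100 mm high; origin under its centre.
- glue_bottle: Upright bottle, 56 mm in diameter, 160 mm high; origin under its centre.
- offcut: Dark wood offcut, 110 x 50 x 25 mm; origin under its centre.

How it is judged:
On the way, in this order (a step that is already met when the one before it is completed fails the run):
1. the big spanner lies flat on the foot's square, fully home, its handle beside the stop toe (horizontal distance between spanner_jaw and foot below 0.0035 m and angle between the x axis of spanner and the x axis of foot, either way round below 0.15 rad and height (world z) of spanner below 0.006 m), for 0.3 s.
2. the nut has borne on the washer and carried it round by at least 2.3 mm (y of washer_tab in the frame of foot above 0.0023 m), for 0.2 s.
At the end, for the whole second after the job is handed in: The washer tab has travelled 2.3 to 6.5 mm towards the foot's +y (0.19 to 0.57 rad past the point where the nut bears), the foot's corner is within 4.5 mm of its start, and the big spanner lies at rest flat on the bench with its jaw within 5 mm of the foot's axis (y of washer_tab in the frame of foot between 0.0023 and 0.0065 m and distance of foot_corner from where it was at the start of the episode below 0.0045 m and horizontal distance between spanner_jaw and foot below 0.005 m and height (world z) of spanner below 0.006 m and linear speed of spanner below 0.01 m/s); the robot touches nothing.
It fails at once if the nut is overtightened (washer tab carried more than 6.5 mm) (y of washer_tab in the frame of foot above 0.0065 m).
It fails at once if the foot's setting is lost (its corner more than 4.5 mm from where it was) (distance of foot_corner from where it was at the start of the episode above 0.0045 m).
It fails at once if the spanner is rammed against the foot or the grinder with more than 30 N (contact force between spanner and grinder above 30 N).
It fails at once if tin, bottle or offcut moved by more than 20 mm (distance of any of varnish_tin, glue_bottle, offcut from where it was at the start of the episode above 0.02 m).
It also fails if it takes over 72 s, if anything falls off the work surface, if the arm or the gripper's body presses on something with over 40 N, if the wrist force passes 120 N, or if a joint passes its speed limit or range.

## Working session

There is one attempt and no reset: what is moved stays moved. The work goes in short steps, Python scripts to look and compute and a tool call to move; the robot and the scene stay as the last step left them, time stands still between calls to the robot, and variables do not carry over. Pictures are saved under pics/ and viewed, at most 10 in all, crops included, and the job is handed in when it is done.

Besides the shell and the picture viewer there is one more tool, called by a JSON object that holds its "op" and its "data", one argument or row to a line. drive_tool: Moves the arm, as the interface text tells. Its arguments: {"type":"object","properties":{"deltas":{"type":"array","items":{"type":"object","properties":{"slide":{"type":"array","items":{"type":"number"}},"rotation":{"type":"array","items":{"type":"number"}}}}},"jaw":{"type":"number"},"force":{"type":"number"}},"required":["deltas"]}

```bash
ls; mkdir -p pics
cat > h.py <<'E'
import numpy as np, cv2
from rig import env, cams
def snap(n,f):
    im=cams.camera(n); cv2.imwrite('pics/'+f+'.png',im[:,:,::-1]); return im
def back(n,u,v,z):
    c=cams.calibration(n); K=np.array(c['mtx']);T=np.array(c['T'])
    d=T[:3,:3]@np.linalg.solve(K,[u,v,1.]); o=T[:3,3]; return o+d*(z-o[2])/d[2]
def proj(n,p):
    c=cams.calibration(n); K=np.array(c['mtx']);T=np.array(c['T'])
    q=K@(T[:3,:3].T@(np.array(p)-T[:3,3])); return q[:2]/q[2]
E
python3 - <<'E'
from h import *
a=snap('top','t0');b=snap('side','s0')
print(cams.calibration('top'));print(cams.calibration('side'));print(env.read_state())
E
```

```text
pics
{'mtx': array([[373.99824635,   0.        , 324.05127564],
       [  0.        , 373.99824635, 199.55675454],
       [  0.        ,   0.        ,   1.        ]]), 'T': array([[-0.01843646, -0.98450019,  0.17441179,  0.50067469],
       [-0.99926943,  0.01230288, -0.03618338,  0.15117228],
       [ 0.03347678, -0.17495147, -0.98400777,  0.73194986],
       [ 0.        ,  0.        ,  0.        ,  1.        ]])}
{'mtx': array([[383.83002366,   0.        , 325.47712512],
       [  0.        , 383.83002366, 197.24483955],
       [  0.        ,   0.        ,   1.        ]]), 'T': array([[-0.98756779, -0.09339955,  0.12643724,  0.48533678],
       [-0.15718653,  0.57908161, -0.79997305,  0.76213153],
       [ 0.00149964, -0.80990185, -0.5865635 ,  0.53942069],
       [ 0.        ,  0.        ,  0.        ,  1.        ]])}
{'time': 0.1, 'joints': array([-1.25569739e+00,  9.18303742e-02,  1.23177675e+00,  1.83866217e-06,
        1.81977552e+00, -5.67119351e-02]), 'qvel': array([ 6.52584028e-05, -1.33649130e-03, -2.39846794e-03,  6.82459652e-04,
        1.50890022e-03,  5.00261478e-04]), 'tau': array([ 4.61205360e-03, -4.60215461e+01, -4.19218433e+01,  1.56843157e-04,
        1.06802900e-02,  2.59040542e-05]), 'tool_pos': array([ 0.21789837, -0.55877315,  0.23022953]), 'tool_rot': array([ 9.82768861e-01,  1.84836592e-01, -1.14422320e-04, -8.87650485e-04]), 'force': array([ 0.73528987, -0.70984225,  0.23454304]), 'moment': array([ 0.0545465 ,  0.02303714, -0.02042188]), 'grasp_force': 0.0, 'finger_gap': 0.08541564325712356}
```

View pics/t0.png

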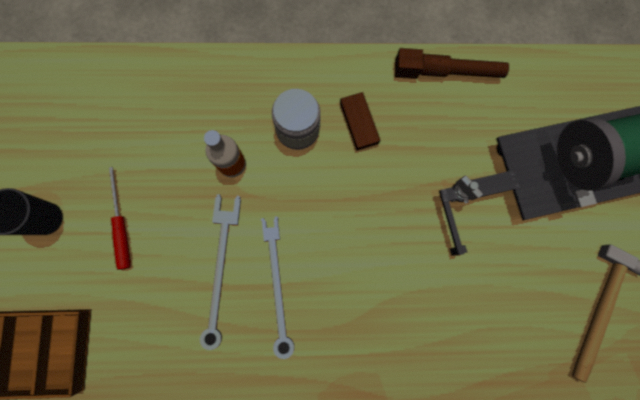

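View pics/s0.png

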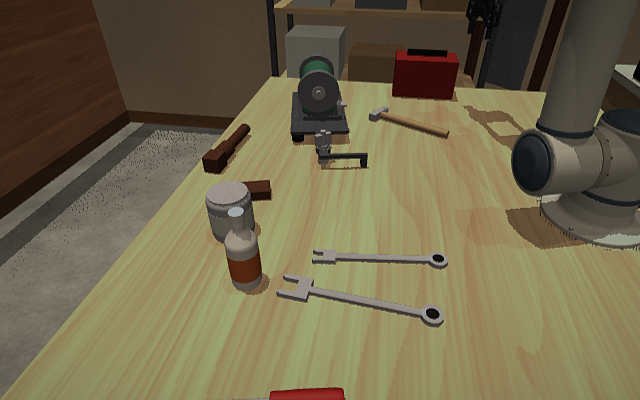

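The top view shows the big spanner on the left, with its jaw at about (228,205) and ring at (210,339). The small one is on the right, with its jaw at (271,228). The grinder's nut is at about (466,189), with the stop arm running down to its toe at (458,250). I'll zoom in on both.

Run:
```python
from h import *
t=cv2.imread('pics/t0.png')
a=cv2.resize(t[165:265,415:535],None,fx=5,fy=5,interpolation=cv2.INTER_CUBIC)
b=cv2.resize(t[185:355,195:245],(int(50*500/170),500),interpolation=cv2.INTER_CUBIC)
cv2.imwrite('pics/z0.png',np.clip(np.hstack([a,b])*1.6,0,255).astype('uint8'))
# spanner mask
g=t[180:360,190:250].astype(int); m=((g.max(2)-g.min(2))<28)&(g.mean(2)>95)
ys,xs=np.nonzero(m); 
P=np.array([back('top',x+190,y+180,.010)[:2] for x,y in zip(xs,ys)])
c=P.mean(0); u,s,v=np.linalg.svd(P-c); d=v[0]*np.sign(v[0][0]); L=(P-c)@d; n=np.array([-d[1],d[0]]); W=(P-c)@n
print(len(P),c,d,np.arctan2(d[1],d[0]),L.min(),L.max())
for l in np.arange(-.14,.16,.01):
    k=abs(L-l)<.005
    if k.any(): print(round(l,3),k.sum(),W[k].min().round(4),W[k].max().round(4),W[k].mean().round(4))
for p,z in [((466,189),.084),((458,250),.042),((466,189),.0)]: print(p,back('top',*p,z))
```

```text
1505 [0.50832104 0.32486236] [ 0.9955621  -0.09410689] -0.09424635236106711 -0.15332858856327067 0.13286792998555125
-0.14 56 -0.0192 0.0179 -0.001
-0.13 53 -0.0184 0.0184 0.0002
-0.12 69 -0.0135 0.0157 0.0006
-0.11 44 -0.0065 0.0067 -0.0001
-0.1 42 -0.0063 0.0067 0.0006
-0.09 39 -0.0068 0.0062 -0.0002
-0.08 44 -0.0066 0.0067 -0.0002
-0.07 39 -0.0064 0.0067 0.0005
-0.06 40 -0.0059 0.0062 -0.0001
-0.05 40 -0.0064 0.0067 0.0002
-0.04 41 -0.0065 0.0067 -0.0001
-0.03 38 -0.0067 0.0065 0.0003
-0.02 42 -0.0065 0.0067 -0.0003
-0.01 37 -0.0068 0.0065 -0.0002
0.0 39 -0.0059 0.0065 0.0006
0.01 39 -0.0066 0.0058 -0.0006
0.02 37 -0.0068 0.0065 -0.0002
0.03 39 -0.0069 0.0065 0.0003
0.04 39 -0.0067 0.0058 -0.0005
0.05 38 -0.0069 0.0065 -0.0004
0.06 35 -0.006 0.0063 0.0001
0.07 38 -0.0067 0.0068 -0.0
0.08 113 -0.0242 0.0241 0.0003
0.09 131 -0.0237 0.0244 0.0003
0.1 110 -0.0243 0.0242 -0.0003
0.11 59 -0.0242 0.0243 0.0006
0.12 58 -0.0239 0.0236 -0.0006
0.13 37 -0.0228 0.0239 -0.0006
(466, 189) [ 0.63155932 -0.12762107  0.084     ]
(458, 250) [ 0.52494568 -0.12076745  0.042     ]
(466, 189) [ 0.64852716 -0.16376375  0.        ]
```

View pics/z0.png

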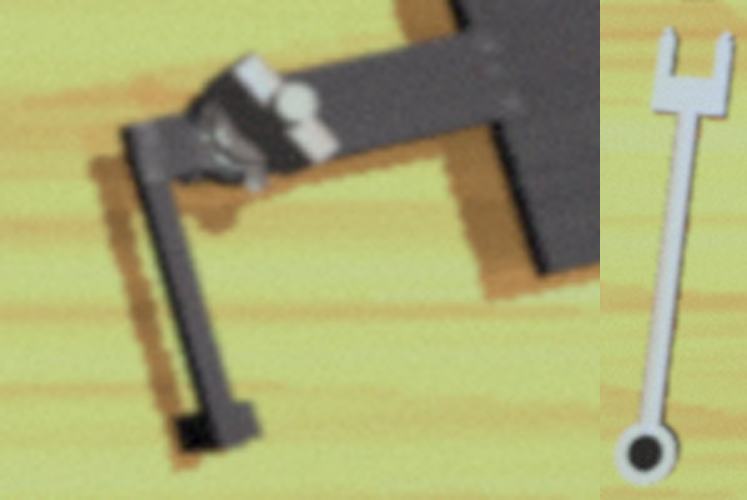

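The zoom shows:
- **Nut bar:** its bright top has ends at zoom (248,75) and (322,140), with the stud tip at (296,100).
- **Lug:** its edges run (330,160)-(495,122) and (305,70)-(470,35).
- **Stop arm:** its left top edge runs (150,180)-(212,440), with the toe block at the lower end.

Next I'll compute the grinder pose and check it by reprojection.

Run:
```python
from h import *
B=lambda u,v,z: back('top',415+u/5,165+v/5,z)[:2]
def ln(a,b,z):
    p,q=B(*a,z),B(*b,z); return p,q,np.arctan2(*(q-p)[::-1])
for a,b in [((330,160),(495,122)),((305,70),(470,35)),((150,180),(212,440)),((183,180),(240,410))]: print(ln(a,b,.042))
print('nut',ln((235,60),(340,160),.084),B(285,107,.084))
print('corner',B(125,130,.042))
f=B(285,107,.084)
for yaw in (.2,.23,.26):
  R=np.array([[np.cos(yaw),-np.sin(yaw)],[np.sin(yaw),np.cos(yaw)]])
  for n,p in dict(cor=(18,42,42),lugA=(-18,-30,42),lugB=(18,-30,42),armend=(-107,42,42),toe=(-107,14.5,16)).items():
    w=f+R@np.array(p[:2])/1000; q=proj('top',[*w,p[2]/1000]); print(yaw,n,((q-[415,165])*5).round())
```

```text
(array([ 0.62417331, -0.17331295]), array([ 0.63818686, -0.23890717]), np.float64(-1.360320389953773))
(array([ 0.65940083, -0.16683734]), array([ 0.67257925, -0.2328082 ]), np.float64(-1.373630290875373))
(array([ 0.61732483, -0.10337696]), array([ 0.51946608, -0.11919244]), np.float64(-2.981362660623427))
(array([ 0.617165  , -0.11603242]), array([ 0.53030256, -0.13061753]), np.float64(-2.975233985421706))
nut (array([ 0.65370387, -0.12220652]), array([ 0.61661094, -0.15719133]), np.float64(-2.3854342479293438)) [ 0.63619591 -0.13895374]
corner [ 0.63674007 -0.09521562]
0.2 cor [121. 108.]
0.2 lugA [326. 159.]
0.2 lugB [300.  69.]
0.2 armend [211. 430.]
0.2 toe [253. 418.]
0.23 cor [120. 111.]
0.23 lugA [327. 157.]
0.23 lugB [298.  67.]
0.23 armend [220. 432.]
0.23 toe [261. 417.]
0.26 cor [120. 114.]
0.26 lugA [328. 154.]
0.26 lugB [296.  65.]
0.26 armend [229. 433.]
0.26 toe [269. 416.]
```

{"op": "drive_tool", "data": {
  "deltas": [
    {"slide": [0.125, 0.15, 0], "rotation": [0, 0, -1]},
    {"slide": [0.1, 0.15, 0], "rotation": [0, 0, -1]},
    {"slide": [0.1, 0.15, 0], "rotation": [0, 0, -1]},
    {"slide": [0.1, 0.15, 0], "rotation": [0, 0, -1]},
    {"slide": [0.1, 0.15, 0], "rotation": [0, 0, -1]},
    {"slide": [0.05, 0.15, 0], "rotation": [0, 0, -0.8]},
    {"slide": [0.05, 0.15, 0]},
    {"slide": [0, 0.15, 0]},
    {"slide": [0, 0.15, 0]},
    {"slide": [0, 0.15, 0]},
    {"slide": [0, 0.15, 0]},
    {"slide": [0, 0.15, 0]},
    {"slide": [0, 0.15, -0.05]},
    {"slide": [0, 0.15, -0.1]},
    {"slide": [0, 0.12, -0.1]},
    {"slide": [0, 0, 0]}
  ],
  "jaw": 1
}}

```text
validation failed for argument at $.de...
```

{"op": "drive_tool", "data": {
  "deltas": [
    {"slide": [0.12, 0.15, 0], "rotation": [0, 0, -1]},
    {"slide": [0.1, 0.15, 0], "rotation": [0, 0, -1]},
    {"slide": [0.1, 0.15, 0], "rotation": [0, 0, -1]},
    {"slide": [0.1, 0.15, 0], "rotation": [0, 0, -1]},
    {"slide": [0.1, 0.15, 0], "rotation": [0, 0, -1]},
    {"slide": [0.06, 0.15, 0], "rotation": [0, 0, -0.8]},
    {"slide": [0.05, 0.15, 0], "rotation": [0, 0, 0]},
    {"slide": [0, 0.15, 0], "rotation": [0, 0, 0]},
    {"slide": [0, 0.15, 0], "rotation": [0, 0, 0]},
    {"slide": [0, 0.15, 0], "rotation": [0, 0, 0]},
    {"slide": [0, 0.15, 0], "rotation": [0, 0, 0]},
    {"slide": [0, 0.15, 0], "rotation": [0, 0, 0]},
    {"slide": [0, 0.15, -0.05], "rotation": [0, 0, 0]},
    {"slide": [0, 0.15, -0.1], "rotation": [0, 0, 0]},
    {"slide": [0, 0.12, -0.1], "rotation": [0, 0, 0]},
    {"slide": [0, 0, 0], "rotation": [0, 0, 0]}
  ],
  "jaw": 1,
  "force": 60
}}

```text
time: 2.1
tool_pos: [0.4358, 0.276, 0.1315]
tool_rot: [0.999, -0.044, -0.004, 0.002]
force: [-0.5, -0.9, -0.7]
finger_gap: 0.0854
grasp_force: 0.0
```

{"op": "drive_tool", "data": {
  "deltas": [
    {"slide": [0.04, 0.06, -0.1], "rotation": [0, 0, 0]},
    {"slide": [0.04, 0.06, -0.1], "rotation": [0, 0, 0]},
    {"slide": [0.005, 0.011, -0.05], "rotation": [0, 0, 0]},
    {"slide": [0, 0, -0.05], "rotation": [0, 0, 0]},
    {"slide": [0, 0, -0.02], "rotation": [0, 0, 0]},
    {"slide": [0, 0, 0], "rotation": [0, 0, 0]}
  ]
}}

```text
time: 2.85
tool_pos: [0.4727, 0.3263, 0.0093]
tool_rot: [0.999, -0.046, 0.0, -0.0]
force: [1.2, 0.1, -0.6]
finger_gap: 0.0851
grasp_force: 0.0
```

{"op": "drive_tool", "data": {
  "deltas": [
    {"slide": [0, 0, 0], "rotation": [0, 0, 0]},
    {"slide": [0, 0, 0], "rotation": [0, 0, 0]},
    {"slide": [0, 0, 0], "rotation": [0, 0, 0]},
    {"slide": [0, 0, 0], "rotation": [0, 0, 0]},
    {"slide": [0, 0, 0], "rotation": [0, 0, 0]},
    {"slide": [0, 0, 0], "rotation": [0, 0, 0]}
  ],
  "jaw": 0
}}

```text
time: 3.6
tool_pos: [0.4728, 0.327, 0.0093]
tool_rot: [0.999, -0.046, 0.0, -0.0]
force: [-1.9, -1.1, 3.9]
finger_gap: 0.0085
grasp_force: 58.8
```

{"op": "drive_tool", "data": {
  "deltas": [
    {"slide": [0, 0, 0], "rotation": [0, 0, 0]},
    {"slide": [0, 0, 0], "rotation": [0, 0, 0]},
    {"slide": [0, 0, -0.015], "rotation": [0, 0, 0]},
    {"slide": [0, 0, 0], "rotation": [0, 0, 0]}
  ],
  "jaw": 0.6
}}

```text
time: 4.1
tool_pos: [0.4721, 0.3264, 0.0017]
tool_rot: [0.999, -0.046, -0.001, 0.001]
force: [-0.4, 0.2, 0.1]
finger_gap: 0.0515
grasp_force: 0.0
```

{"op": "drive_tool", "data": {
  "deltas": [
    {"slide": [0, 0, 0], "rotation": [0, 0, 0]},
    {"slide": [0, 0, 0], "rotation": [0, 0, 0]},
    {"slide": [0, 0, 0], "rotation": [0, 0, 0]},
    {"slide": [0, 0, 0], "rotation": [0, 0, 0]},
    {"slide": [0, 0, 0], "rotation": [0, 0, 0]}
  ],
  "jaw": 0
}}

```text
time: 4.72
tool_pos: [0.4728, 0.3269, 0.0032]
tool_rot: [0.999, -0.046, 0.0, -0.0]
force: [-0.5, 0.9, 1.8]
finger_gap: 0.0113
grasp_force: 60.9
```

Run:
```python
from h import *
s=snap('side','s1')
u,v=proj('side',[.4728,.327,.01]);u,v=int(u),int(v);print(u,v)
cv2.imwrite('pics/z1.png',cv2.resize(s[v-110:v+50,u-120:u+120,::-1],None,fx=3.3,fy=3.3,interpolation=cv2.INTER_CUBIC))
```

```text
372 301
```

View pics/z1.png

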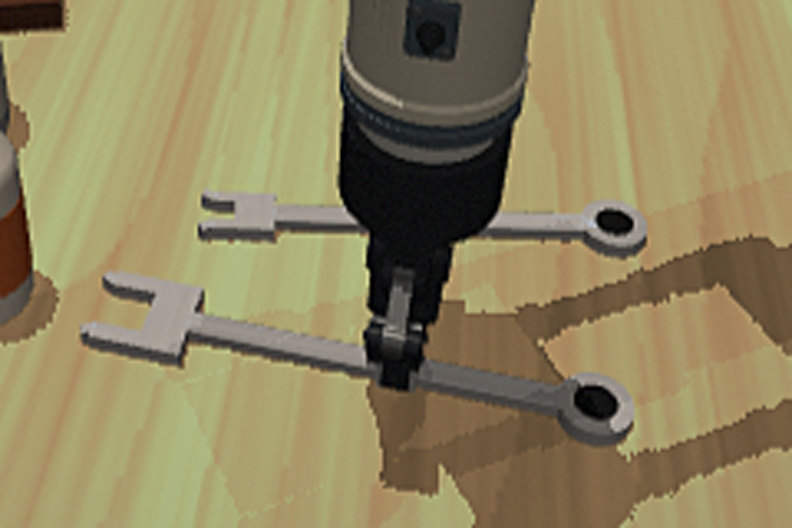

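The grasp is sound: the fingers straddle the handle at mid-length and the spanner lies flat. Next I lift it and carry it over.

{"op": "drive_tool", "data": {
  "deltas": [
    {"slide": [0, 0, 0.04], "rotation": [0, 0, 0]},
    {"slide": [0, 0, 0.08], "rotation": [0, 0, 0]},
    {"slide": [0, -0.03, 0.06], "rotation": [0, 0, 0]},
    {"slide": [-0.01, -0.06, 0], "rotation": [0, 0, 0.5]},
    {"slide": [-0.01, -0.1, 0], "rotation": [0, 0, 0.5]},
    {"slide": [-0.01, -0.12, 0], "rotation": [0, 0, 0.5]},
    {"slide": [-0.01, -0.12, 0], "rotation": [0, 0, 0.5]},
    {"slide": [-0.01, -0.12, 0], "rotation": [0, 0, 0.5]},
    {"slide": [-0.01, -0.12, 0], "rotation": [0, 0, 0.5]},
    {"slide": [-0.01, -0.12, 0], "rotation": [0, 0, 0.5]},
    {"slide": [-0.01, -0.12, 0], "rotation": [0, 0, 0]},
    {"slide": [-0.01, -0.12, 0], "rotation": [0, 0, 0]},
    {"slide": [0, -0.1, 0], "rotation": [0, 0, 0]},
    {"slide": [0, -0.07, 0], "rotation": [0, 0, 0]},
    {"slide": [0, -0.04, 0], "rotation": [0, 0, 0]},
    {"slide": [0, -0.02, 0], "rotation": [0, 0, 0]},
    {"slide": [0, 0, 0], "rotation": [0, 0, 0]},
    {"slide": [0, 0, 0], "rotation": [0, 0, 0]}
  ]
}}

```text
time: 7.02
tool_pos: [0.4367, -0.1763, 0.0748]
tool_rot: [0.996, 0.094, -0.0, -0.0]
force: [0.5, 0.3, -2.7]
finger_gap: 0.0116
grasp_force: 60.4
```

Run:
```python
from h import *
t=snap('top','t1');snap('side','s1b'); print(env.read_state()['tool_pos'],env.read_state()['tool_rot'])
cv2.imwrite('pics/z2.png',np.clip(cv2.resize(t[160:280,410:570,::-1],None,fx=5,fy=5,interpolation=cv2.INTER_CUBIC)*1.6,0,255).astype('uint8'))
```

```text
[ 0.4368028  -0.17642082  0.07487177] [ 9.95540569e-01  9.43343177e-02  3.55177158e-05 -1.07339437e-04]
```

View pics/z2.png

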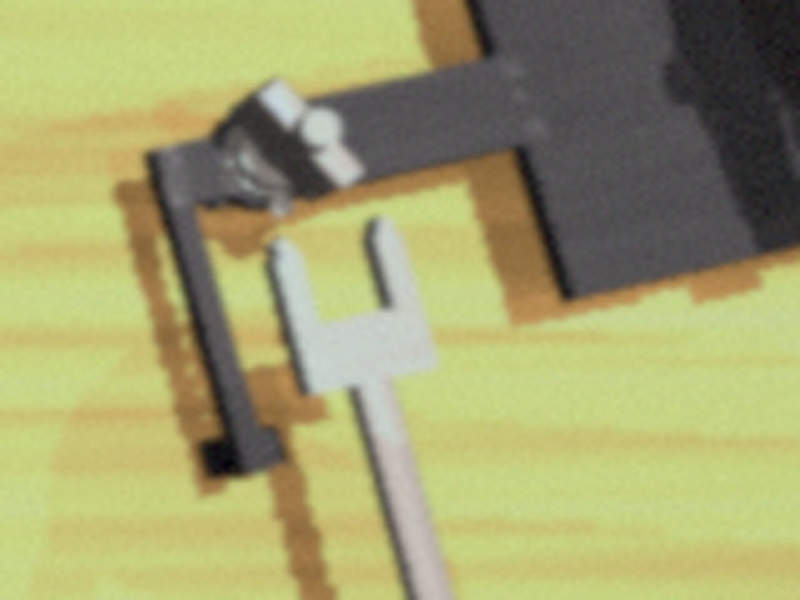

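The picture shows the head parallel to the stop arm and lying between toe and foot. The prong tips are at zoom (283,240) and (380,220), the nut bar's centre is near (312,134), and the arm's top centreline runs through (228,330). I'll cross-check the lateral offsets, using the side picture already taken as well.

Run:
```python
from h import *
B=lambda u,v,z: back('top',410+u/5,160+v/5,z)[:2]
yaw=2*np.arctan(.0943/.9955); ex=np.array([np.cos(yaw),np.sin(yaw)]); ey=np.array([-ex[1],ex[0]])
tcp=np.array([.4368,-.1764])
def rel(n,u,v,z): d=B(u,v,z)-tcp; print(n,((d@ex)*1e3).round(1),((d@ey)*1e3).round(1))
print(yaw)
for n,u,v,z in [('tipL',283,240,.085-.003),('tipR',380,220,.082),('shL',305,393,.082),('shR',437,362,.082),('thrL',325,322,.082),('thrR',392,308,.082),
 ('nut',312,134,.084),('lug-18',355,190,.042),('lug-18b',520,150,.042),('lug18',345,95,.042),('lug18b',495,62,.042),('armLtop(42)',214,330,.042),('armRtop(32)',242,330,.042),('armLb',235,420,.042),('stud',321,128,.09),('tab',283,205,.044),('armLfar',190,220,.042),('cornertop',185,148,.042)]: rel(n,u,v,z)
s=cv2.imread('pics/s1b.png'); u,v=map(int,proj('side',[.60,-.14,.04])); print(u,v)
cv2.imwrite('pics/z3.png',np.clip(cv2.resize(s[v-45:v+45,u-60:u+60],None,fx=6.5,fy=6.5,interpolation=cv2.INTER_CUBIC)*1.4,0,255).astype('uint8'))
```

```text
0.18888891108721884
tipL 167.1 18.8
tipR 167.0 -17.7
shL 113.1 25.9
shR 114.0 -23.4
thrL 135.8 12.0
thrR 135.7 -13.0
nut 202.0 -1.2
lug-18 182.8 -31.6
lug-18b 184.9 -98.9
lug18 219.3 -38.1
lug18b 220.2 -99.4
armLtop(42) 142.1 35.8
armRtop(32) 139.9 25.4
armLb 108.1 37.0
stud 202.8 -2.1
tab 182.6 -1.9
armLfar 184.3 33.7
cornertop 211.6 28.3
335 149
```

View pics/z3.png

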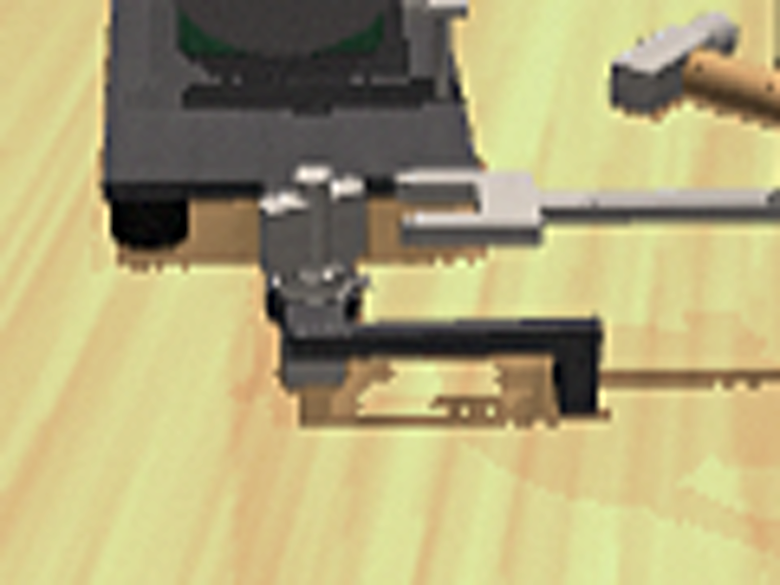

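Run:
```python
from h import *
yaw=.1889; ex=np.array([np.cos(yaw),np.sin(yaw)]); ey=np.array([-ex[1],ex[0]]); tcp=np.array([.4368,-.1764])
def rel(n,u,v,z):
  d=back('side',335-60+u/6.5,149-45+v/6.5,z)[:2]-tcp; print(n,((d@ex)*1e3).round(1),((d@ey)*1e3).round(1))
for a in [('nut',313,186,.084),('footbotL+13',287,386,0),('footbotR',345,384,0),('footbotM',315,386,0),('postbot42 R',600,412,0),('postbot42 L',562,412,0),('armtop42 R',600,325,.042),('armtop42 M',450,330,.042),('armbot42 M',450,352,.030),('tipR',403,178,.082),('tipL',405,216,.082),('shL',541,230,.082),('shR',500,175,.082),('tab',360,282,.044)]: rel(*a)
```

```text
nut 200.8 -6.2
footbotL+13 212.3 10.4
footbotR 187.9 9.5
footbotM 200.6 10.7
postbot42 R 83.5 34.9
postbot42 L 99.2 34.5
armtop42 R 86.4 36.6
armtop42 M 147.1 38.9
armbot42 M 146.5 35.7
tipR 163.7 -16.5
tipL 164.7 17.3
shL 111.7 30.9
shR 123.7 -18.1
tab 181.7 1.6
```

{"op": "drive_tool", "data": {
  "deltas": [
    {"slide": [0.0016, -0.0086, -0.03], "rotation": [0, 0, 0]},
    {"slide": [0, 0, -0.06], "rotation": [0, 0, 0]},
    {"slide": [0, 0, -0.05], "rotation": [0, 0, 0]},
    {"slide": [0, 0, -0.025], "rotation": [0, 0, 0]},
    {"slide": [0, 0, -0.01], "rotation": [0, 0, 0]},
    {"slide": [0, 0, -0.003], "rotation": [0, 0, 0]},
    {"slide": [0, 0, 0], "rotation": [0, 0, 0]},
    {"slide": [0, 0, 0], "rotation": [0, 0, 0]}
  ]
}}

```text
time: 8.12
tool_pos: [0.4377, -0.1808, 0.0043]
tool_rot: [0.996, 0.094, 0.001, 0.0]
force: [-0.4, 0.2, -3.0]
finger_gap: 0.0118
grasp_force: 60.3
```

Run:
```python
from h import *
S=[];
for i in range(4): S.append(cams.camera('side').astype(float))
T=[cams.camera('top').astype(float) for i in range(4)]
s=np.mean(S,0)[:,:,::-1];t=np.mean(T,0)[:,:,::-1]
np.savez('pics/m2.npz',s=s,t=t)
u,v=map(int,proj('side',[.60,-.14,.0])); u-=5; print('side org',u-35,v-25)
a=cv2.resize(s[v-25:v+25,u-35:u+35],None,fx=8,fy=8,interpolation=cv2.INTER_CUBIC)[:, :560]
print('top org',440,175)
b=cv2.resize(t[175:250,440:520],None,fx=7,fy=7,interpolation=cv2.INTER_CUBIC)
w=np.zeros((400+0,560,3));
st=env.read_state();print(st['tool_pos'],st['force'])
cv2.imwrite('pics/z4.png',np.clip(a*1.5,0,255).astype('uint8'));cv2.imwrite('pics/z5.png',np.clip(b*1.6,0,255).astype('uint8'))
```

```text
side org 295 137
top org 440 175
[ 0.43732187 -0.18061056  0.00366069] [-0.00759909  0.19231854 -3.03702667]
```

View pics/z4.png

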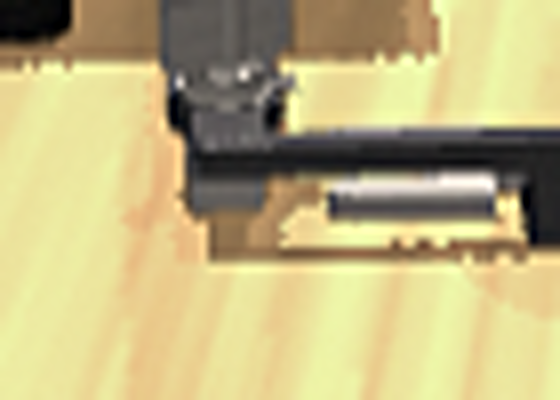

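View pics/z5.png

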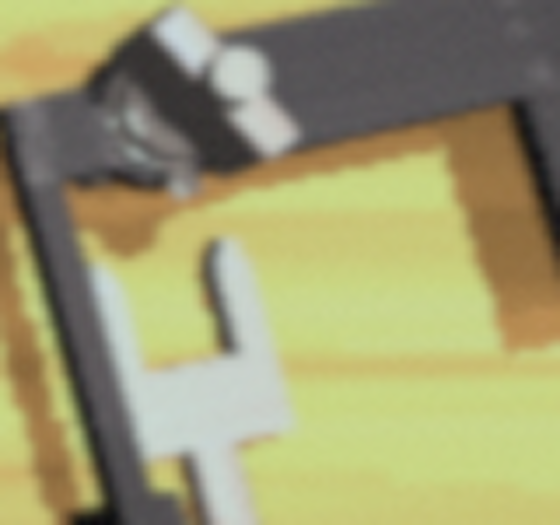

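The side view shows the foot's front bottom edge from (187,213) to (268,208), and the spanner head's near bottom edge from (328,218) to (495,216). Both are at z = 0, so they compare directly.

Run:
```python
from h import *
yaw=.1889; ex=np.array([np.cos(yaw),np.sin(yaw)]); ey=np.array([-ex[1],ex[0]]); tcp=np.array([.4373,-.1806])
def rel(n,c,u,v,z):
  d=(back('side',295+u/8,137+v/8,z) if c=='s' else back('top',440+u/7,175+v/7,z))[:2]-tcp; print(n,((d@ex)*1e3).round(1),((d@ey)*1e3).round(1))
for a in [('footL','s',187,213,0),('footR','s',268,208,0),('headTip','s',330,218,0),('headRear','s',495,217,0),('headtopTip','s',335,185,.01),('headtopRear','s',495,180,.01),
 ('tipL','t',95,270,.009),('tipR','t',225,240,.009),('shR','t',295,428,.01),('thrL','t',145,368,.01),('thrR','t',237,352,.01),('hL','t',190,455,.01),('hR','t',238,445,.01),
 ('lug-18','t',330,137,.042),('lug-18b','t',515,97,.042),('tab','t',182,187,.044),('armL','t',60,330,.042),('armR','t',82,330,.042)]: rel(*a)
# intensity profile for foot and head bottom edges (col averages)
m=np.load('pics/m2.npz')['s'].mean(2)
for c in (320,322,324,326,340,345,350,354): print(c,m[158:172,c].round(0))
```

```text
footL 214.8 15.8
footR 187.1 13.3
headTip 166.2 20.5
headRear 110.1 21.4
headtopTip 164.5 15.5
headtopRear 109.9 13.7
tipL 166.7 18.9
tipR 167.5 -19.9
shR 112.2 -24.3
thrL 137.1 12.8
thrR 136.1 -14.1
hL 111.0 6.9
hR 111.0 -7.2
lug-18 187.1 -40.9
lug-18b 187.6 -94.5
tab 181.8 3.8
armL 151.0 45.9
armR 149.8 40.1
320 [ 23.  44.  68.  64.  61.  58.  90. 137. 134. 133. 133. 133. 137. 135.]
322 [ 24.  43.  68.  64.  63.  68.  77.  76.  75.  74.  70.  90. 141. 134.]
324 [ 26.  44.  68.  64.  63.  68.  77.  74.  74.  74.  70.  92. 144. 139.]
326 [ 24.  43.  68.  65.  61.  66.  84.  96.  98.  93.  75.  98. 148. 142.]
340 [ 62. 136. 150. 101.  54.  57.  94. 156. 150. 139.  72.  98. 151. 144.]
345 [ 59. 133. 149.  95.  54.  56.  86. 143. 138. 120.  64.  95. 138. 133.]
350 [ 79. 164. 145.  94.  56.  57.  92. 151. 148. 138.  74. 107. 149. 143.]
354 [ 79. 164. 145.  89.  54.  57.  94. 156. 139.  72.  74.  93. 140. 135.]
```

Run:
```python
from h import *
yaw=.1889; ex=np.array([np.cos(yaw),np.sin(yaw)]); ey=np.array([-ex[1],ex[0]]); tcp=np.array([.4373,-.1806])
m=np.load('pics/m2.npz')['s'].mean(2)
for c in (319,320,321,322,323,324,325,326,327,338,340,343,346,349,352,355):
  col=m[160:168,c]; lo=m[162:164,c].min(); hi=m[165:167,c].mean(); k=[r for r in range(161,168) if m[r,c]>(lo+hi)/2 and m[r-1,c]<=(lo+hi)/2]
  if not k: print(c,'none',col.round()); continue
  r=k[0]-1+((lo+hi)/2-m[k[0]-1,c])/(m[k[0],c]-m[k[0]-1,c])
  d=back('side',c,r,0)[:2]-tcp; print(c,r.round(2),((d@ex)*1e3).round(1),((d@ey)*1e3).round(1))
```

```text
319 164.19 213.1 18.9
320 164.15 210.4 18.7
321 163.22 207.6 13.9
322 163.1 204.8 13.3
323 163.02 202.1 13.0
324 163.02 199.4 13.1
325 163.1 196.6 13.6
326 163.7 194.0 16.8
327 163.15 191.2 14.0
338 164.14 161.5 20.1
340 164.16 156.0 20.3
343 164.17 147.9 20.6
346 164.23 139.7 21.1
349 164.18 131.6 21.1
352 164.13 123.4 21.1
355 164.11 115.2 21.2
```

Run:
```python
from h import *
yaw=.1889; ex=np.array([np.cos(yaw),np.sin(yaw)]); ey=np.array([-ex[1],ex[0]]); tcp=np.array([.4373,-.1806])
t=np.load('pics/m2.npz')['t'];
cv2.imwrite('pics/z6.png',np.clip(np.hstack([cv2.resize(t[232:262,445:485],None,fx=10,fy=10,interpolation=cv2.INTER_CUBIC)*2.5,cv2.resize(t[178:208,445:485],None,fx=10,fy=10,interpolation=cv2.INTER_CUBIC)*2]),0,255).astype('uint8'))
for r in range(240,256): print(r,t[r,450:482].mean(1).round().astype(int))
for n,u,v,z in [('arm',0,0,0)]: pass
for u in (462,464,466,468,470,472): 
  print(u,[((back('top',u,247,z)[:2]-tcp)@ey*1e3).round(1) for z in (.01,.016,.042)], [((back('top',u,247,z)[:2]-tcp)@ex*1e3).round(1) for z in (.01,.016,.042)])
```

```text
240 [ 91  98  80  44  27  41  50  52  53  66  92 111 113 110 104  89  75  89
 115 127 129 128 125 121 116 114 114 114 115 114 115 114]
241 [ 88  97  83  51  26  37  49  53  52  58  78  98 107 107 102  85  63  75
 107 125 129 128 126 122 118 114 114 113 113 114 113 113]
242 [ 86  96  87  59  31  31  46  51  52  54  70  91 105 108 104  88  62  66
  98 122 128 129 128 123 118 112 111 112 112 112 111 112]
243 [ 83  96  96  73  37  29  42  50  52  53  63  86 105 108 105  93  68  60
  89 116 127 128 127 124 118 113 110 110 111 111 111 111]
244 [ 77  92  98  81  46  27  39  48  52  52  59  77  94 102 102  97  80  61
  81 112 126 130 128 125 122 115 112 112 111 112 112 111]
245 [ 75  90 100  87  55  28  34  46  52  52  52  61  69  74  76  85  79  60
  74 105 124 130 128 125 123 116 112 111 112 112 113 112]
246 [ 74  87  94  86  59  29  29  43  49  50  50  52  54  55  58  70  73  61
  64  96 120 128 128 127 124 117 113 111 112 112 112 112]
247 [ 65  68  68  60  41  20  25  40  49  50  51  50  50  52  55  64  69  58
  57  86 114 127 129 128 124 119 114 112 112 112 112 111]
248 [ 42  36  34  28
[... 1042 characters left out ...]
 110 110 111 110]
462 [np.float64(20.5), np.float64(22.9), np.float64(33.5)] [np.float64(100.0), np.float64(100.2), np.float64(101.1)]
464 [np.float64(16.6), np.float64(19.1), np.float64(29.8)] [np.float64(99.2), np.float64(99.4), np.float64(100.3)]
466 [np.float64(12.8), np.float64(15.3), np.float64(26.1)] [np.float64(98.4), np.float64(98.6), np.float64(99.6)]
468 [np.float64(8.9), np.float64(11.4), np.float64(22.4)] [np.float64(97.6), np.float64(97.8), np.float64(98.8)]
470 [np.float64(5.0), np.float64(7.6), np.float64(18.7)] [np.float64(96.8), np.float64(97.0), np.float64(98.0)]
472 [np.float64(1.2), np.float64(3.8), np.float64(15.0)] [np.float64(96.0), np.float64(96.2), np.float64(97.3)]
```

View pics/z6.png

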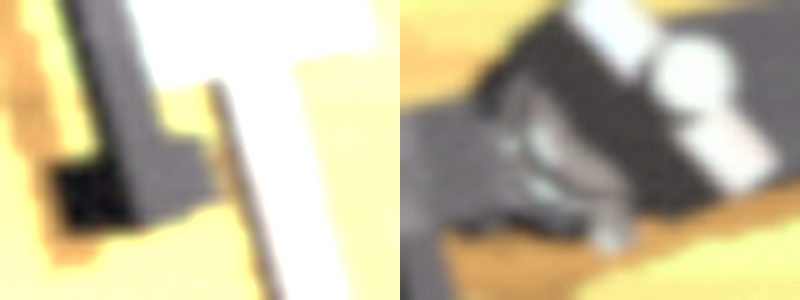

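Three independent measures (foot face 3.3 mm, toe 2.2 mm, nut 2.6 mm) all say the spanner should go about 2.6 mm towards grinder +y. I'll correct that, loosen the grip to 20 N so it can self-centre without ramming, and start sliding.

{"op": "drive_tool", "data": {
  "deltas": [
    {"slide": [-0.0012, 0.0064, 0], "rotation": [0, 0, 0]},
    {"slide": [0, 0, 0], "rotation": [0, 0, 0]},
    {"slide": [0.01, 0.0019, 0], "rotation": [0, 0, 0]},
    {"slide": [0.01, 0.0019, 0], "rotation": [0, 0, 0]},
    {"slide": [0.01, 0.0019, 0], "rotation": [0, 0, 0]},
    {"slide": [0.01, 0.0019, 0], "rotation": [0, 0, 0]},
    {"slide": [0, 0, 0], "rotation": [0, 0, 0]},
    {"slide": [0, 0, 0], "rotation": [0, 0, 0]}
  ],
  "force": 20
}}

```text
time: 9.52
tool_pos: [0.4528, -0.175, 0.0036]
tool_rot: [0.996, 0.094, -0.0, -0.0]
force: [-0.1, -0.3, -2.5]
finger_gap: 0.0118
grasp_force: 60.4
```

{"op": "drive_tool", "data": {
  "deltas": [
    {"slide": [0.005, 0.001, 0], "rotation": [0, 0, 0]},
    {"slide": [0.005, 0.001, 0], "rotation": [0, 0, 0]},
    {"slide": [0.005, 0.001, 0], "rotation": [0, 0, 0]},
    {"slide": [0, 0, 0], "rotation": [0, 0, 0]}
  ]
}}

```text
time: 10.02
tool_pos: [0.459, -0.1738, 0.0037]
tool_rot: [0.996, 0.094, 0.0, -0.0]
force: [-0.4, 0.3, -3.4]
finger_gap: 0.0116
grasp_force: 60.4
```

Run:
```python
from h import *
s=env.read_state();print(s['tool_pos'],s['tool_rot'],s['force'],s['moment'])
t=cams.camera('top');a=cams.camera('side')
u,v=map(int,proj('side',[.62,-.14,0]))
cv2.imwrite('pics/z7.png',np.clip(np.vstack([cv2.resize(t[175:235,435:515,::-1],(640,300),interpolation=cv2.INTER_CUBIC)[:300]*1.6,cv2.resize(a[v-20:v+17,u-40:u+40,::-1],(640,296),interpolation=cv2.INTER_CUBIC)*1.6]),0,255).astype('uint8'))
print(u-40,v-20)
```

```text
[ 0.45898148 -0.17379591  0.00365925] [ 9.95587920e-01  9.38333286e-02  2.01680382e-05 -4.69113348e-06] [-0.36058993  0.34229507 -3.44223604] [0.04157373 0.00010242 0.04539878]
288 141
```

View pics/z7.png

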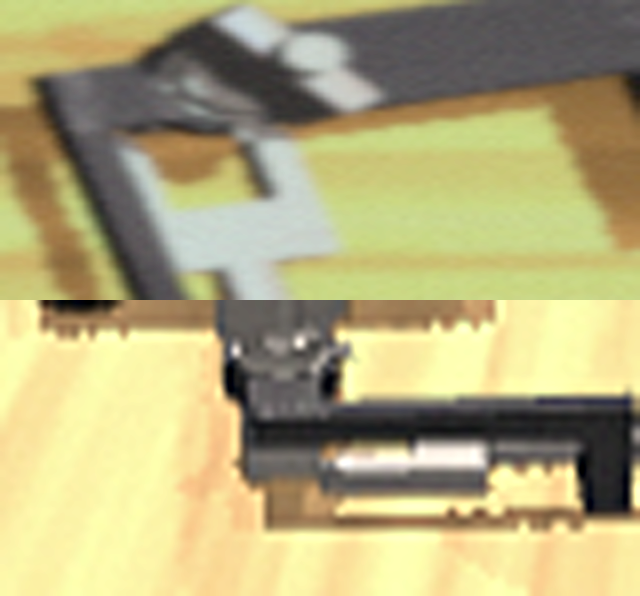

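The picture shows the prongs just about to straddle the foot under the lug, with the prong tip at (330,480) in the lower panel beside the foot's face at (245-325,475). That was the tenth picture, so the rest goes by force and numbers.

{"op": "drive_tool", "data": {
  "deltas": [
    {"slide": [0, 0, 0], "rotation": [0, 0, 0]},
    {"slide": [0.0025, 0.0005, 0], "rotation": [0, 0, 0]},
    {"slide": [0.0025, 0.0005, 0], "rotation": [0, 0, 0]},
    {"slide": [0.0025, 0.0005, 0], "rotation": [0, 0, 0]},
    {"slide": [0, 0, 0], "rotation": [0, 0, 0]}
  ],
  "jaw": 0,
  "force": 20
}}

```text
time: 10.75
tool_pos: [0.4619, -0.1732, 0.0036]
tool_rot: [0.996, 0.094, -0.0, -0.0]
force: [-0.2, -0.2, -3.2]
finger_gap: 0.0114
grasp_force: 60.4
```

{"op": "drive_tool", "data": {
  "deltas": [
    {"slide": [0.0025, 0.0005, 0], "rotation": [0, 0, 0]},
    {"slide": [0.0025, 0.0005, 0], "rotation": [0, 0, 0]},
    {"slide": [0.0025, 0.0005, 0], "rotation": [0, 0, 0]},
    {"slide": [0, 0, 0], "rotation": [0, 0, 0]}
  ]
}}

```text
time: 11.25
tool_pos: [0.4649, -0.1726, 0.0036]
tool_rot: [0.996, 0.094, -0.0, -0.0]
force: [0.4, 0.0, -2.9]
finger_gap: 0.0119
grasp_force: 60.4
```

{"op": "drive_tool", "data": {
  "deltas": [
    {"slide": [0, 0, 0], "rotation": [0, 0, 0]},
    {"slide": [0, 0, 0], "rotation": [0, 0, 0]}
  ],
  "jaw": 0.4,
  "force": 20
}}

```text
time: 11.5
tool_pos: [0.4652, -0.1728, 0.0043]
tool_rot: [0.996, 0.094, 0.001, 0.0]
force: [-0.3, -0.1, 1.1]
finger_gap: 0.0339
grasp_force: 0.0
```

{"op": "drive_tool", "data": {
  "deltas": [
    {"slide": [0, 0, 0], "rotation": [0, 0, 0]},
    {"slide": [0, 0, 0], "rotation": [0, 0, 0]},
    {"slide": [0, 0, 0], "rotation": [0, 0, 0]},
    {"slide": [0.0025, 0.0005, 0], "rotation": [0, 0, 0]},
    {"slide": [0.0025, 0.0005, 0], "rotation": [0, 0, 0]},
    {"slide": [0.0025, 0.0005, 0], "rotation": [0, 0, 0]},
    {"slide": [0, 0, 0], "rotation": [0, 0, 0]}
  ],
  "jaw": 0,
  "force": 20
}}

```text
time: 12.38
tool_pos: [0.4672, -0.1725, 0.0041]
tool_rot: [0.996, 0.094, -0.001, 0.0]
force: [-5.2, -0.4, 5.9]
finger_gap: 0.0136
grasp_force: 21.7
```

{"op": "drive_tool", "data": {
  "deltas": [
    {"slide": [0.0025, 0.0005, 0], "rotation": [0, 0, 0]},
    {"slide": [0.0025, 0.0005, 0], "rotation": [0, 0, 0]},
    {"slide": [0.0025, 0.0005, 0], "rotation": [0, 0, 0]},
    {"slide": [0, 0, 0], "rotation": [0, 0, 0]}
  ]
}}

```text
time: 12.88
tool_pos: [0.4702, -0.172, 0.0041]
tool_rot: [0.996, 0.094, -0.001, 0.0]
force: [-4.7, -0.8, 5.8]
finger_gap: 0.0131
grasp_force: 21.7
```

{"op": "drive_tool", "data": {
  "deltas": [
    {"slide": [0, 0, 0.002], "rotation": [0, 0, 0]},
    {"slide": [0.0025, 0.0005, 0], "rotation": [0, 0, 0]},
    {"slide": [0.0025, 0.0005, 0], "rotation": [0, 0, 0]},
    {"slide": [0, 0, 0], "rotation": [0, 0, 0]}
  ]
}}

```text
time: 13.38
tool_pos: [0.4728, -0.1709, 0.0041]
tool_rot: [0.996, 0.094, -0.0, -0.0]
force: [-0.8, 0.6, 0.1]
finger_gap: 0.0129
grasp_force: 20.9
```

Run:
```python
from h import *
m0=np.load('pics/m2.npz'); t0=m0['t'].mean(2); s0=m0['s'].mean(2)
t=np.mean([cams.camera('top').astype(float) for _ in range(3)],0).mean(2); s=np.mean([cams.camera('side').astype(float) for _ in range(3)],0).mean(2)
st=env.read_state();print(st['tool_pos'],st['force'],st['moment'])
# head's right rear corner (top view): rows along handle's right side
for n,(im) in (('old',t0),('now',t)):
  for r in range(205,250,4): print(n,r,im[r,460:492].round().astype(int)) if n=='now' else None
for r in (160,161,162,163): print('old',s0[r,330:366].astype(int)); print('now',s[r,318:366].astype(int))
```

```text
[ 0.47281411 -0.17081843  0.00413338] [ 0.18555364 -0.42030258 -3.38957891] [ 0.01588323 -0.05406818  0.01945584]
now 205 [ 78  78  78  77  66  53  77 109 126 130 129 125 118 112 112 111 112 111
 111 110 111 111 111 111 111 111 110 111 111 111 111 111]
now 209 [ 93 107 117 124 126 128 128 129 129 130 130 129 125 118 110 109 109 109
 110 111 110 110 109 110 110 111 110 110 109 109 110 110]
now 213 [130 130 130 131 131 130 131 131 130 130 131 130 129 126 120 115 114 112
 113 113 113 113 113 113 112 113 111 113 113 113 112 113]
now 217 [130 130 130 130 130 131 131 130 129 130 130 130 129 129 128 123 117 117
 117 117 117 116 117 117 118 117 116 117 117 116 117 118]
now 221 [113 121 129 132 131 128 124 116 110 111 113 115 116 116 117 116 116 117
 116 117 116 116 115 116 117 116 117 116 116 117 115 117]
now 225 [ 60  78 110 128 132 130 127 123 118 113 111 111 112 112 111 112 111 112
 112 111 110 111 111 111 111 110 111 112 112 111 112 112]
now 229 [ 86  63  74 107 126 130 132 128 124 118 113 112 112 111 111 111 111 111
 112 112 111 112 113 111 111 112 112 112 112 112 112 112]
now 233 [105 
[... 1385 characters left out ...]
ld [ 92  83  96  96  96 129  41  53  54  54  54  54  54  54  54  54  54  53
  54  55  56  55  55  56  53  54  53 152 147 158   6  13  24  26  25  21]
now [ 50  59  62  62  56  56  66  66  71  80  77 126 121 119 119 101  94  93
  94  94  93  95  96  95  96 107  89  84 114  96  91  93 146 145  94  99
 149 147  91 139 138 153   7  14  26  26  26  21]
old [ 86  98 139 137 139 124  45  54  57  57  57  56  56  57  55  56  57  56
  56  57  57  56  58  59  56  57  53 132 140 145  38  12  24  26  24  20]
now [ 85  55  59  62  57  49  60  58  62  60  59  56  54  52  53  52  54  55
  55  54  55  57  56  55  54  61 155 144 138 139 137 138 138 138 142 144
 140 139 136 128 132 146  39  11  24  26  25  19]
```

The head's rear edge moved 36 mm in the side view, matching the tool's advance, so the jaw is entering the square freely. I continue.

{"op": "drive_tool", "data": {
  "deltas": [
    {"slide": [0.0025, 0.0005, 0], "rotation": [0, 0, 0]},
    {"slide": [0.0025, 0.0005, 0], "rotation": [0, 0, 0]},
    {"slide": [0.0025, 0.0005, 0], "rotation": [0, 0, 0]},
    {"slide": [0.0025, 0.0005, 0], "rotation": [0, 0, 0]},
    {"slide": [0, 0, 0], "rotation": [0, 0, 0]}
  ]
}}

```text
time: 14.3
tool_pos: [0.4769, -0.1702, 0.0044]
tool_rot: [0.996, 0.094, 0.0, -0.0]
force: [-0.1, 0.5, -2.8]
finger_gap: 0.013
grasp_force: 20.8
```

{"op": "drive_tool", "data": {
  "deltas": [
    {"slide": [0.0025, 0.0005, 0], "rotation": [0, 0, 0]},
    {"slide": [0.0025, 0.0005, 0], "rotation": [0, 0, 0]},
    {"slide": [0.0025, 0.0005, 0], "rotation": [0, 0, 0]},
    {"slide": [0, 0, 0], "rotation": [0, 0, 0]}
  ]
}}

```text
time: 14.8
tool_pos: [0.4799, -0.1696, 0.0045]
tool_rot: [0.996, 0.094, 0.0, 0.0]
force: [0.2, -0.2, -2.0]
finger_gap: 0.013
grasp_force: 20.8
```

{"op": "drive_tool", "data": {
  "deltas": [
    {"slide": [0.0025, 0.0005, 0], "rotation": [0, 0, 0]},
    {"slide": [0.0025, 0.0005, 0], "rotation": [0, 0, 0]},
    {"slide": [0, 0, 0], "rotation": [0, 0, 0]}
  ]
}}

```text
time: 15.18
tool_pos: [0.4819, -0.1692, 0.0045]
tool_rot: [0.996, 0.094, 0.0, -0.0]
force: [-0.5, -0.1, -3.0]
finger_gap: 0.0132
grasp_force: 20.8
```

{"op": "drive_tool", "data": {
  "deltas": [
    {"slide": [0.0025, 0.0005, 0], "rotation": [0, 0, 0]},
    {"slide": [0.0025, 0.0005, 0], "rotation": [0, 0, 0]},
    {"slide": [0, 0, 0], "rotation": [0, 0, 0]}
  ]
}}

```text
time: 15.55
tool_pos: [0.4839, -0.1688, 0.0044]
tool_rot: [0.996, 0.094, 0.0, 0.0]
force: [-0.3, -0.3, -3.1]
finger_gap: 0.0128
grasp_force: 20.8
```

{"op": "drive_tool", "data": {
  "deltas": [
    {"slide": [0.0025, 0.0005, 0], "rotation": [0, 0, 0]},
    {"slide": [0, 0, 0], "rotation": [0, 0, 0]}
  ]
}}

```text
time: 15.8
tool_pos: [0.4849, -0.1686, 0.0045]
tool_rot: [0.996, 0.094, 0.0, 0.0]
force: [-0.1, -0.2, -3.7]
finger_gap: 0.013
grasp_force: 20.8
```

{"op": "drive_tool", "data": {
  "deltas": [
    {"slide": [0.0025, 0.0005, 0], "rotation": [0, 0, 0]},
    {"slide": [0, 0, 0], "rotation": [0, 0, 0]}
  ]
}}

```text
time: 16.05
tool_pos: [0.4859, -0.1684, 0.0044]
tool_rot: [0.996, 0.094, 0.0, -0.0]
force: [-0.2, 0.6, -3.7]
finger_gap: 0.0131
grasp_force: 20.8
```

{"op": "drive_tool", "data": {
  "deltas": [
    {"slide": [0.0025, 0.0005, 0], "rotation": [0, 0, 0]},
    {"slide": [0, 0, 0], "rotation": [0, 0, 0]}
  ]
}}

```text
time: 16.3
tool_pos: [0.4869, -0.1682, 0.0044]
tool_rot: [0.996, 0.094, -0.0, -0.0]
force: [-0.0, 0.1, -3.8]
finger_gap: 0.013
grasp_force: 20.8
```

{"op": "drive_tool", "data": {
  "deltas": [
    {"slide": [0.0025, 0.0005, 0], "rotation": [0, 0, 0]},
    {"slide": [0, 0, 0], "rotation": [0, 0, 0]}
  ]
}}

```text
time: 16.55
tool_pos: [0.4879, -0.168, 0.0044]
tool_rot: [0.996, 0.094, 0.0, -0.0]
force: [0.5, -1.0, -2.9]
finger_gap: 0.0132
grasp_force: 20.8
```

{"op": "drive_tool", "data": {
  "deltas": [
    {"slide": [0.0025, 0.0005, 0], "rotation": [0, 0, 0]},
    {"slide": [0, 0, 0], "rotation": [0, 0, 0]}
  ]
}}

```text
time: 16.8
tool_pos: [0.4889, -0.1678, 0.0044]
tool_rot: [0.996, 0.094, 0.0, 0.0]
force: [0.7, -0.3, -3.0]
finger_gap: 0.0132
grasp_force: 20.8
```

{"op": "drive_tool", "data": {
  "deltas": [
    {"slide": [0.0025, 0.0005, 0], "rotation": [0, 0, 0]},
    {"slide": [0, 0, 0], "rotation": [0, 0, 0]}
  ]
}}

```text
time: 17.05
tool_pos: [0.4899, -0.1676, 0.0045]
tool_rot: [0.996, 0.094, 0.0, 0.0]
force: [-0.4, -0.0, -3.0]
finger_gap: 0.0129
grasp_force: 20.8
```

{"op": "drive_tool", "data": {
  "deltas": [
    {"slide": [0.0025, 0.0005, 0], "rotation": [0, 0, 0]},
    {"slide": [0, 0, 0], "rotation": [0, 0, 0]}
  ]
}}

```text
time: 17.3
tool_pos: [0.4902, -0.1675, 0.0042]
tool_rot: [0.996, 0.094, -0.001, -0.0]
force: [-4.0, -0.9, -1.9]
finger_gap: 0.0129
grasp_force: 20.8
```

Run:
```python
from h import *
t=np.mean([cams.camera('top').astype(float) for _ in range(3)],0); s=np.mean([cams.camera('side').astype(float) for _ in range(3)],0)
np.savez('pics/m3.npz',t=t,s=s)
st=env.read_state();print(st['tool_pos'],st['force'],st['moment'])
for r in (159,160,161,162,163,164): print(r,s.mean(2)[r,314:366].astype(int))
```

```text
[ 0.4902371  -0.16752597  0.00420342] [-4.59966073 -1.45727344 -1.80948861] [-0.21523593  0.85092566 -0.04055076]
159 [122 121 130 140  49  47  42  45  45  45  45  45  44  43  54  66  62  94
  91 111 110 111 102  65  70  71  95  91  90  85  84  75  75  75  73  73
  96  93  93  92  91  90  91  89  89  93  51  23  26  26  24  24]
160 [121 121 130 134  89  66  71  72  72  74  74  74  77  76  95  90 111 163
 160 160 159 160 167  50  56  58  59  58  58  58  58  58  57  58  58  57
  54  54  55  55  55  54  55  55  56  61  18  14  24  26  24  24]
161 [120 125 123 120 153  87  93  76  78  79  79  77  90  91  86  83 154 147
 146 147 145 147 151  56  75  57  58  58  58  64  62  61  87  58  62  61
  88  87  59  60  88  87  58  58  86  94   4  14  27  24  24  23]
162 [120 129  55  89  98 117 119  68  71  72  72  71  70  79  70  69  99  94
  94  96  95  94  95  92 125  93  95  91  89  99  96  91 139  86  91  94
 146 146  96 100 150 147  93  89 141 153   6  15  25  26  27  21]
163 [123 132  39  51  55  57  58  60  61  61  62  61  60  60  60  58  58  56
  56  57  56  54  54 121 155 157 153 147 145 141 139 135 130 133 137 138
 137 138 141 144 141 139 138 132 133 147  40  12  25  24  26  20]
164 [125 133  63  52  56  58  59  60  62  63  63  62  61  61  62  61  61  57
  59  59  56  57  54  86 152 147 139 139 138 136 132 128 125 129 133 134
 135 135 139 139 137 136 133 127 131 144  69  11  25  24  25  20]
```

{"op": "drive_tool", "data": {
  "deltas": [
    {"slide": [0.002, 0.0004, 0], "rotation": [0, 0, 0]},
    {"slide": [0, 0, 0], "rotation": [0, 0, 0]}
  ]
}}

```text
time: 17.85
tool_pos: [0.4903, -0.1675, 0.0042]
tool_rot: [0.996, 0.094, -0.002, -0.0]
force: [-7.7, -1.4, -0.7]
finger_gap: 0.0134
grasp_force: 21.1
```

The jaw is home: the force rises without any motion. I relieve the push, release, lift and go over the nut.

{"op": "drive_tool", "data": {
  "deltas": [
    {"slide": [-0.003, -0.0006, -0.001], "rotation": [0, 0, 0]},
    {"slide": [0, 0, 0], "rotation": [0, 0, 0]}
  ]
}}

```text
time: 18.1
tool_pos: [0.4903, -0.1676, 0.0042]
tool_rot: [0.996, 0.094, -0.0, 0.0]
force: [-5.7, -0.2, 0.1]
finger_gap: 0.0134
grasp_force: 21.0
```

{"op": "drive_tool", "data": {
  "deltas": [
    {"slide": [0, 0, 0], "rotation": [0, 0, 0]},
    {"slide": [0, 0, 0], "rotation": [0, 0, 0]},
    {"slide": [0, 0, 0], "rotation": [0, 0, 0]},
    {"slide": [0, 0, 0.02], "rotation": [0, 0, 0]},
    {"slide": [0, 0, 0.08], "rotation": [0, 0, 0]},
    {"slide": [0, 0, 0.12], "rotation": [0, 0, 0]},
    {"slide": [0, 0, 0.1], "rotation": [0, 0, 0]},
    {"slide": [0, 0, 0], "rotation": [0, 0, 0]}
  ],
  "jaw": 1
}}

```text
time: 19.1
tool_pos: [0.4926, -0.1683, 0.1375]
tool_rot: [0.996, 0.094, 0.004, 0.002]
force: [0.2, -0.0, -0.0]
finger_gap: 0.0859
grasp_force: 0.0
```

Run:
```python
from h import *
t=np.mean([cams.camera('top').astype(float) for _ in range(3)],0)[:,:,::-1]
st=env.read_state();print(st['tool_pos'],st['force'],st['moment'])
# bright bar top patches near nut
g=t[172:205,455:492]; m=((g.max(2)-g.min(2))<22)&(g.mean(2)>90)
n,l,s,c=cv2.connectedComponentsWithStats(m.astype('uint8'))
for i in range(1,n):
  if s[i][4]>4: print(s[i],c[i]+[455,172])
ys,xs=np.nonzero(m)
for r in range(172,205): print(r,''.join('#' if a else '.' for a in m[r-172]))
np.savez('pics/m4.npz',t=t,s=cams.camera('side'))
```

```text
[ 0.49012841 -0.16732809  0.13132395] [-0.27222232 -0.15583291  0.39418769] [ 0.0611053  -0.00948047  0.00088411]
[  7   4  20  21 150] [472.41333333 185.6       ]
[ 3 19  3  3  6] [459.16666667 192.        ]
[ 9 29  8  4 22] [467.54545455 203.        ]
172 .....................................
173 .....................................
174 .....................................
175 .....................................
176 .........###.........................
177 ........#####........................
178 .......#######.......................
179 .......########......................
180 ........########.....................
181 .........########....................
182 ..........############...............
183 ...........############..............
184 ............##.########..............
185 ...............########..............
186 ................#######..............
187 ................#######..............
188 .................######..............
189 ...................#####.............
190 ...................######............
191 ...##.............########...........
192 ....##.............########..........
193 ....##..............#######..........
194 .....................######..........
195 .....................######..........
196 ......................###............
197 .....................................
198 .....................................
199 .....................................
200 .....................................
201 ..........#..........................
202 ..........######.....................
203 ..........#######....................
204 .........########....................
```

Run:
```python
from h import *
a=back('top',463.6,177.4,.084)[:2];b=back('top',479.3,194.5,.084)[:2]
print((a+b)/2,np.linalg.norm(a-b),np.arctan2(*(a-b)[::-1]))
```

```text
[ 0.63708679 -0.13798078] 0.04088488611340615 0.6837564325168599
```

{"op": "drive_tool", "data": {
  "deltas": [
    {"slide": [0.05, 0.01, 0], "rotation": [0, 0, 1]},
    {"slide": [0.06, 0.012, 0], "rotation": [0, 0, 1]},
    {"slide": [0.06, 0.012, 0], "rotation": [0, 0, 1]},
    {"slide": [0.06, 0.012, 0], "rotation": [0, 0, 1]},
    {"slide": [0.06, 0.012, 0], "rotation": [0, 0, 1]},
    {"slide": [0.05, 0.01, 0], "rotation": [0, 0, 1]},
    {"slide": [0.03, 0.004, 0], "rotation": [0, 0, 1]},
    {"slide": [0, 0, 0], "rotation": [0, 0, 0]},
    {"slide": [0, 0, 0], "rotation": [0, 0, 0]}
  ]
}}

```text
time: 20.42
tool_pos: [0.6377, -0.1387, 0.1309]
tool_rot: [0.931, 0.364, -0.001, -0.001]
force: [-0.2, 0.2, -0.1]
finger_gap: 0.0856
grasp_force: 0.0
```

{"op": "drive_tool", "data": {
  "deltas": [
    {"slide": [0, 0, -0.06], "rotation": [0, 0, -0.3]},
    {"slide": [0, 0, -0.06], "rotation": [0, 0, 0]},
    {"slide": [0, 0, -0.05], "rotation": [0, 0, 0]},
    {"slide": [0, 0, -0.017], "rotation": [0, 0, 0]},
    {"slide": [0, 0, 0], "rotation": [0, 0, 0]}
  ]
}}

```text
time: 21.05
tool_pos: [0.6382, -0.1387, 0.057]
tool_rot: [0.935, 0.354, -0.0, -0.0]
force: [-0.1, -0.5, 0.4]
finger_gap: 0.0853
grasp_force: 0.0
```

{"op": "drive_tool", "data": {
  "deltas": [
    {"slide": [0, 0, 0], "rotation": [0, 0, 0]},
    {"slide": [0, 0, 0], "rotation": [0, 0, 0]},
    {"slide": [0, 0, 0], "rotation": [0, 0, 0]},
    {"slide": [0, 0, 0], "rotation": [0, 0, 0]},
    {"slide": [0, 0, 0], "rotation": [0, 0, 0]},
    {"slide": [0, 0, 0], "rotation": [0, 0, 0]}
  ],
  "jaw": 0,
  "force": 40
}}

```text
time: 21.8
tool_pos: [0.6383, -0.1386, 0.0576]
tool_rot: [0.935, 0.354, -0.0, -0.0]
force: [-2.4, 0.6, 3.6]
finger_gap: 0.0114
grasp_force: 41.9
```

Run:
```python
from h import *
s=env.read_state();print(s['tool_pos'],s['force'],s['moment'],s['joints'])
```

```text
[ 0.63831346 -0.1385858   0.057595  ] [-2.40591168  0.58217363  3.61067278] [0.15682579 0.45617113 0.0180824 ] [-2.65918344e-01  2.66223410e-01  1.34316976e+00  9.14743773e-05
  1.53241883e+00  5.81000195e-01]
```

```bash
cat > m.py <<'E'
from h import *
import sys
s=env.read_state(); q=s['tool_rot']; M=[]
print('t',s['time'],'yaw',round(2*np.arctan2(q[1],q[0]),4),'mz',s['moment'].round(3),'F',s['force'].round(1),'q6',s['joints'][5].round(3))
E
python3 m.py
```

```text
t 21.8 yaw 0.7239 mz [0.157 0.456 0.018] F [-2.4  0.6  3.6] q6 0.581
```

{"op": "drive_tool", "data": {
  "deltas": [
    {"slide": [0, 0, 0], "rotation": [0, 0, -0.5]},
    {"slide": [0, 0, 0], "rotation": [0, 0, -0.5]},
    {"slide": [0, 0, 0], "rotation": [0, 0, 0]}
  ]
}}

```text
time: 22.18
tool_pos: [0.6384, -0.1387, 0.0575]
tool_rot: [0.949, 0.316, -0.0, -0.0]
force: [-2.2, -0.1, 3.7]
finger_gap: 0.0112
grasp_force: 42.0
```

```bash
python3 m.py
```

```text
t 22.175 yaw 0.6441 mz [ 0.112  0.553 -0.036] F [-2.2 -0.1  3.7] q6 0.661
```

{"op": "drive_tool", "data": {
  "deltas": [
    {"slide": [0, 0, 0], "rotation": [0, 0, -0.5]},
    {"slide": [0, 0, 0], "rotation": [0, 0, -0.5]},
    {"slide": [0, 0, 0], "rotation": [0, 0, 0]}
  ]
}}

```text
time: 22.55
tool_pos: [0.6384, -0.1387, 0.0576]
tool_rot: [0.96, 0.279, 0.0, 0.0]
force: [-2.8, 1.2, 4.9]
finger_gap: 0.0108
grasp_force: 42.0
```

```bash
python3 m.py
```

```text
t 22.55 yaw 0.5648 mz [ 0.145  0.604 -0.056] F [-2.8  1.2  4.9] q6 0.74
```

{"op": "drive_tool", "data": {
  "deltas": [
    {"slide": [0, 0, 0], "rotation": [0, 0, -0.5]},
    {"slide": [0, 0, 0], "rotation": [0, 0, -0.5]},
    {"slide": [0, 0, 0], "rotation": [0, 0, 0]}
  ]
}}

```text
time: 22.92
tool_pos: [0.6385, -0.1388, 0.0576]
tool_rot: [0.971, 0.24, 0.0, 0.0]
force: [-3.0, -0.0, 5.3]
finger_gap: 0.0111
grasp_force: 42.1
```

```bash
python3 m.py
```

```text
t 22.925 yaw 0.4852 mz [ 0.054  0.576 -0.031] F [-3.  -0.   5.3] q6 0.82
```

```bash
cat > m.py <<'E'
from h import *
M=[]
for i in range(4):
    s=env.read_state(); M.append(np.r_[s['moment'],s['force']]); cams.camera('top') if i<3 else 0
q=s['tool_rot']; M=np.array(M)
print('t',s['time'],'yaw',round(2*np.arctan2(q[1],q[0]),4),'mz',M[:,2].round(3),M[:,2].mean().round(3),'F',M[:,3:].mean(0).round(1))
E
python3 m.py
```

```text
t 23.075 yaw 0.485 mz [-0.031 -0.008 -0.017  0.036] -0.005 F [-2.3  0.   4.8]
```

{"op": "drive_tool", "data": {
  "deltas": [
    {"slide": [0, 0, 0], "rotation": [0, 0, -0.5]},
    {"slide": [0, 0, 0], "rotation": [0, 0, -0.5]}
  ]
}}

```text
time: 23.32
tool_pos: [0.6385, -0.1389, 0.0576]
tool_rot: [0.98, 0.2, 0.0, 0.0]
force: [-2.0, 0.2, 4.7]
finger_gap: 0.0113
grasp_force: 42.2
```

```bash
python3 m.py
```

```text
t 23.475 yaw 0.4044 mz [ 0.065 -0.004 -0.06   0.015] 0.004 F [-2.5  0.   4.9]
```

{"op": "drive_tool", "data": {
  "deltas": [
    {"slide": [0, 0, 0], "rotation": [0, 0, -0.5]},
    {"slide": [0, 0, 0], "rotation": [0, 0, -0.5]}
  ]
}}

```text
time: 23.72
tool_pos: [0.6385, -0.139, 0.0575]
tool_rot: [0.987, 0.161, 0.0, 0.0]
force: [-1.7, 0.3, 5.9]
finger_gap: 0.0113
grasp_force: 42.2
```

```bash
python3 m.py
```

```text
t 23.875 yaw 0.3248 mz [ 0.031 -0.003 -0.021 -0.024] -0.004 F [-1.9  0.2  5.2]
```

{"op": "drive_tool", "data": {
  "deltas": [
    {"slide": [0, 0, 0], "rotation": [0, 0, -0.5]},
    {"slide": [0, 0, 0], "rotation": [0, 0, -0.5]}
  ]
}}

```text
time: 24.12
tool_pos: [0.6386, -0.1391, 0.0576]
tool_rot: [0.993, 0.122, 0.0, 0.0]
force: [-1.9, -1.6, 5.5]
finger_gap: 0.0111
grasp_force: 42.2
```

```bash
python3 m.py
```

```text
t 24.275 yaw 0.2448 mz [ 0.02  -0.036  0.031 -0.007] 0.002 F [-2.2 -0.4  4.9]
```

{"op": "drive_tool", "data": {
  "deltas": [
    {"slide": [0, 0, 0], "rotation": [0, 0, -0.5]},
    {"slide": [0, 0, 0], "rotation": [0, 0, -0.5]}
  ]
}}

```text
time: 24.52
tool_pos: [0.6386, -0.1391, 0.0575]
tool_rot: [0.997, 0.082, 0.0, 0.0]
force: [-2.0, -1.7, 4.7]
finger_gap: 0.0114
grasp_force: 42.2
```

```bash
python3 m.py
```

```text
t 24.675 yaw 0.1652 mz [ 0.005  0.007 -0.036 -0.02 ] -0.011 F [-1.8 -1.3  4.9]
```

{"op": "drive_tool", "data": {
  "deltas": [
    {"slide": [0, 0, 0], "rotation": [0, 0, -0.5]},
    {"slide": [0, 0, 0], "rotation": [0, 0, -0.5]}
  ]
}}

```text
time: 24.92
tool_pos: [0.6386, -0.1392, 0.0576]
tool_rot: [0.999, 0.042, 0.0, 0.0]
force: [-2.0, -1.7, 5.4]
finger_gap: 0.0113
grasp_force: 42.2
```

```bash
python3 m.py
```

```text
t 25.075 yaw 0.0852 mz [ 0.031  0.012 -0.07  -0.029] -0.014 F [-2.1 -1.5  5.7]
```

{"op": "drive_tool", "data": {
  "deltas": [
    {"slide": [0, 0, 0], "rotation": [0, 0, -0.5]},
    {"slide": [0, 0, 0], "rotation": [0, 0, -0.5]}
  ]
}}

```text
time: 25.32
tool_pos: [0.6386, -0.1393, 0.0575]
tool_rot: [1.0, 0.002, 0.0, 0.001]
force: [-2.4, -2.0, 5.0]
finger_gap: 0.0112
grasp_force: 42.2
```

```bash
python3 m.py
```

```text
t 25.475 yaw 0.0053 mz [ 0.07  -0.059 -0.042 -0.034] -0.016 F [-2.  -1.5  5.3]
```

{"op": "drive_tool", "data": {
  "deltas": [
    {"slide": [0, 0, 0], "rotation": [0, 0, -0.5]},
    {"slide": [0, 0, 0], "rotation": [0, 0, -0.5]}
  ]
}}

```text
time: 25.72
tool_pos: [0.6386, -0.1393, 0.0575]
tool_rot: [0.999, -0.038, 0.0, 0.001]
force: [-2.0, -1.5, 5.1]
finger_gap: 0.0113
grasp_force: 42.1
```

```bash
python3 m.py
```

```text
t 25.875 yaw -0.0748 mz [ 0.098  0.    -0.041 -0.023] 0.008 F [-2.4 -1.4  5. ]
```

{"op": "drive_tool", "data": {
  "deltas": [
    {"slide": [0, 0, 0], "rotation": [0, 0, -0.5]},
    {"slide": [0, 0, 0], "rotation": [0, 0, -0.5]}
  ]
}}

```text
time: 26.12
tool_pos: [0.6386, -0.1394, 0.0576]
tool_rot: [0.997, -0.078, 0.0, 0.001]
force: [-3.1, -2.3, 4.2]
finger_gap: 0.0109
grasp_force: 42.2
```

```bash
python3 m.py
```

```text
t 26.275 yaw -0.1547 mz [0.199 0.207 0.164 0.084] 0.163 F [-2.6 -2.2  5.1]
```

{"op": "drive_tool", "data": {
  "deltas": [
    {"slide": [0, 0, 0], "rotation": [0, 0, -0.5]},
    {"slide": [0, 0, 0], "rotation": [0, 0, -0.5]}
  ]
}}

```text
time: 26.52
tool_pos: [0.6386, -0.1395, 0.0575]
tool_rot: [0.993, -0.117, 0.0, 0.001]
force: [-2.1, -2.1, 4.7]
finger_gap: 0.0112
grasp_force: 42.2
```

```bash
python3 m.py
```

```text
t 26.675 yaw -0.2346 mz [0.28  0.221 0.137 0.142] 0.195 F [-2.1 -1.9  5.1]
```

Run:
```python
from h import *
t=np.mean([cams.camera('top').astype(float) for _ in range(4)],0)
s=np.mean([cams.camera('side').astype(float) for _ in range(4)],0)
np.savez('pics/m5.npz',t=t,s=s)
for r in range(215,330,8): print(r,t.mean(2)[r,450:510].astype(int))
```

```text
215 [ 33  35  43  63  77  80  72  59  55  68  78  81  82  82  80  82  84  83
  84  85  84  84  84  85  84  84  84  85  85  84  87 100 111 117 118 118
 119 118 119 118 119 118 117 117 118 118 118 118 118 118 117 119 118 118
 117 118 117 116 111  97]
223 [ 26  30  30  29  39  62  78  82  78  65  53  65  77  82  83  82  81  80
  82  83  84  84  84  83  85  84  84  84  86  92 106 116 118 118 118 117
 118 118 119 119 120 120 120 120 119 119 120 120 120 121 120 120 120 119
 120 120 120 121 121 120]
231 [ 41  23  21  27  28  30  36  52  72  81  76  62  50  62  75  83  87  87
  82  81  82  84  84  85  85  84  85  84  89 103 115 119 118 118 120 119
 118 119 119 119 118 118 119 118 119 118 118 119 118 119 119 118 119 119
 118 118 118 119 119 118]
239 [ 78  74  54  25  19  24  29  30  33  47  69  83  82  69  59  77  89  85
  83  82  80  80  82  85  86  86  86  89 103 116 118 119 119 118 119 119
 119 119 119 119 118 119 118 119 120 119 118 119 118 118 119 118 119 119
 118 120 119 118 118 119]
247 [ 65  59  50  41  27  20  26  43  53  57  57  55  48  39  35  35  39  57
  73  81  82  82  82  80  8
[... 1934 characters left out ...]
98 110 112 112 112 111 112 112
 112 111 112 112 112 112 112 113 113 111 112 112 111 108  93  72  73 103
 124 131 131 132 130 125 119 116 115 113 112 113 112 112 112 112 112 113
 112 112 113 113 108  95]
319 [ 83  82  83  82  83  83  83  84  89 104 113 116 116 116 117 115 116 116
 116 116 116 116 116 116 116 116 116 116 107  84  59  77 108 125 127 116
  87  49  28  24  21  24  20  24  28  44  77 108 125 126 123 119 116 115
 114 115 114 116 115 114]
327 [ 82  81  81  82  81  82  85 100 113 116 116 116 117 116 116 116 117 117
 117 117 116 117 117 117 117 117 117 116 116 113 101  79  70  93 118 126
 128 123 110  90  71  60  61  69  81 102 120 128 128 127 121 114 112 112
 111 111 110 112 111 112]
```

Run:
```python
from h import *
def fit(t,r0,r1,c0,sl):
  L=[];R=[]
  for r in range(r0,r1):
    c=int(c0+(r-r0)*sl); p=t[r,c-6:c+6]; k=np.argmin(p); 
    q=t[r,c-6+k:c-6+k+6]; i=np.nonzero(q>100)[0]
    if len(i)==0 or i[0]==0: continue
    i=i[0]; L.append((c-6+k+i-1+(100-q[i-1])/(q[i]-q[i-1]),r))
  P=np.array([back('top',u,v,.01)[:2] for u,v in L]); a=np.polyfit(P[:,0],P[:,1],1)
  res=P[:,1]-np.polyval(a,P[:,0]); k=abs(res)<.0015; a=np.polyfit(P[k,0],P[k,1],1)
  print(len(P),k.sum(),'yaw',np.arctan(a[0]).round(4),'y at x=.53',np.polyval(a,.53).round(4),res[k].std())
m2=np.load('pics/m2.npz')['t'].mean(2);m3=np.load('pics/m3.npz')['t'].mean(2);m5=np.load('pics/m5.npz')['t'].mean(2)
fit(m2,241,258,466.5,.27)
fit(m3,226,250,460,.27)
fit(m5,260,314,469.5,.275)
for r in (236,240,244,248,252,256,260,264): print(r,m3[r,455:485].astype(int))
```

```text
10 10 yaw 0.2029 y at x=.53 -0.1568 0.00010300655648602768
21 6 yaw 0.236 y at x=.53 -0.1448 0.0006381343153006743
54 53 yaw 0.1859 y at x=.53 -0.153 0.00028790031215397726
236 [ 51  51  54  66  91 108 106  87  63  75 104 122 125 124 122 116 114 112
 113 114 114 113 114 112 112 113 112 113 114 113]
240 [ 41  51  52  52  63  83 102 104  90  66  72 102 121 124 125 122 118 113
 110 109 110 109 110 110 110 111 110 110 110 110]
244 [ 26  39  48  51  52  57  75  91  95  82  59  69  98 119 124 124 122 118
 112 107 107 106 106 107 106 107 107 106 107 106]
248 [ 11  20  35  47  51  51  52  50  52  52  49  47  66  96 118 125 124 121
 118 111 106 106 106 106 107 107 106 106 106 105]
252 [  7  11  19  33  47  50  51  50  53  62  70  73  65  65  94 117 124 124
 123 117 111 107 106 107 107 107 107 106 106 106]
256 [ 85  97 100 101 103 108 110 111 112 111 112 109  95  70  64  89 114 122
 124 122 118 112 110 111 111 111 111 112 112 111]
260 [113 112 114 113 112 112 112 111 112 112 111 109 103  89  65  52  63  77
  84  87  87  86  86  95 101 101  99  92  80  70]
264 [107 108 106 104 100  93  83  76  71  69  69  66  65  58  49  39  33  32
  33  28  20  16   8   9   2   8   4   5   5   3]
```

The nut began to bear between yaw -0.08 and -0.155. The handle line has shifted only 0.9 mm and now sits right beside the toe, so the spanner holds. I'll turn on to about -0.53, roughly 0.4 past bearing with little of that lost to foot play.

{"op": "drive_tool", "data": {
  "deltas": [
    {"slide": [0, 0, 0], "rotation": [0, 0, -0.5]},
    {"slide": [0, 0, 0], "rotation": [0, 0, -0.5]},
    {"slide": [0, 0, 0], "rotation": [0, 0, -0.5]},
    {"slide": [0, 0, 0], "rotation": [0, 0, -0.5]}
  ]
}}

```text
time: 27.58
tool_pos: [0.6385, -0.1397, 0.0576]
tool_rot: [0.981, -0.196, 0.0, 0.001]
force: [-2.4, -3.7, 5.0]
finger_gap: 0.0113
grasp_force: 42.2
```

```bash
python3 m.py
python3 - <<'E'
from h import *
t=cams.camera('top').astype(float).mean(2)
for r in (263,279,295,311): print(r,t[r,465:490].astype(int))
E
```

```text
t 27.725 yaw -0.3947 mz [0.291 0.223 0.2   0.148] 0.215 F [-2.4 -3.2  4.9]
263 [ 83  83  84  79  73  57  63 101 127 134 134 132 130 123 115 115 117 116
 116 115 116 117 114 115 117]
279 [ 91 102 113 119 120 120 120 119 111  86  70  95 121 129 133 134 132 126
 120 120 119 119 119 120 119]
295 [ 97 108 112 112 112 112 111 111 111 110 112 108  95  72  60  82 114 129
 131 134 132 127 121 113 110]
311 [112 111 113 113 111 112 112 113 112 113 113 112 111 113 113 113 107  93
  72  74 104 127 131 132 132]
```

{"op": "drive_tool", "data": {
  "deltas": [
    {"slide": [0, 0, 0], "rotation": [0, 0, -0.5]},
    {"slide": [0, 0, 0], "rotation": [0, 0, -0.5]},
    {"slide": [0, 0, 0], "rotation": [0, 0, -0.5]}
  ]
}}

```text
time: 28.15
tool_pos: [0.6385, -0.1398, 0.0576]
tool_rot: [0.967, -0.255, 0.0, 0.001]
force: [-2.3, -4.0, 4.5]
finger_gap: 0.0113
grasp_force: 42.2
```

```bash
python3 m.py
python3 - <<'E'
from h import *
t=cams.camera('top').astype(float).mean(2)
for r in (263,279,295,311): print(r,t[r,465:490].astype(int))
E
```

```text
t 28.3 yaw -0.5147 mz [0.393 0.268 0.209 0.151] 0.255 F [-2.6 -3.2  4.9]
263 [ 82  83  83  81  69  56  65  99 128 135 133 133 129 120 116 115 115 117
 116 116 116 117 116 116 116]
279 [ 92 104 115 120 119 120 120 118 104  75  66  96 122 130 133 133 133 125
 120 120 119 121 121 119 122]
295 [ 99 110 112 111 113 113 112 112 111 111 112 109  96  72  58  83 115 129
 131 132 131 128 121 114 112]
311 [112 112 114 114 113 113 113 112 112 113 112 112 112 112 111 114 108  88
  63  73 106 127 132 132 132]
```

The nut is tight and the spanner hasn't moved. I release and lift clear.

{"op": "drive_tool", "data": {
  "deltas": [
    {"slide": [0, 0, 0], "rotation": [0, 0, 0]},
    {"slide": [0, 0, 0], "rotation": [0, 0, 0]},
    {"slide": [0, 0, 0], "rotation": [0, 0, 0]},
    {"slide": [0, 0, 0], "rotation": [0, 0, 0]},
    {"slide": [0, 0, 0.03], "rotation": [0, 0, 0]},
    {"slide": [0, 0, 0.1], "rotation": [0, 0, 0]},
    {"slide": [0, 0, 0.12], "rotation": [0, 0, 0]},
    {"slide": [-0.1, 0, 0.1], "rotation": [0, 0, 0]},
    {"slide": [-0.12, 0, 0.05], "rotation": [0, 0, 0]},
    {"slide": [-0.12, -0.1, 0], "rotation": [0, 0, 0]},
    {"slide": [-0.1, -0.1, 0], "rotation": [0, 0, 0]},
    {"slide": [0, 0, 0], "rotation": [0, 0, 0]},
    {"slide": [0, 0, 0], "rotation": [0, 0, 0]}
  ],
  "jaw": 1
}}

```text
time: 29.98
tool_pos: [0.4626, -0.2187, 0.2182]
tool_rot: [0.967, -0.256, 0.001, -0.0]
force: [0.2, -0.3, 0.1]
finger_gap: 0.086
grasp_force: 0.0
```

Run:
```python
from h import *
t=np.mean([cams.camera('top').astype(float) for _ in range(4)],0)[:,:,::-1]; np.savez('pics/m6.npz',t=t)
g=t[165:210,450:495]; m=((g.max(2)-g.min(2))<22)&(g.mean(2)>85)
for r in range(45): print(165+r,''.join('#' if a else '.' for a in m[r]))
# tab region before/after
t2=np.load('pics/m2.npz')['t'].mean(2)
print(t2[192:206,458:474].astype(int)); print(t.mean(2)[192:206,458:474].astype(int))
for a in (.0,-.2,-.4): 
  th=np.pi+.19+a; p=[.637+.014*np.cos(th),-.139+.014*np.sin(th),.044]; print(a,proj('top',p))
```

```text
165 .............................................
166 .............................................
167 .............................................
168 .............................................
169 .............................................
170 .............................................
171 .............................................
172 .............................................
173 .............................................
174 .............................................
175 .......................###...................
176 .......................#####.................
177 .......................#######...............
178 ......................########...............
179 ......................#######................
180 ......................#######................
181 .....................#######.................
182 .....................#######.................
183 .........######......#######.................
184 ........#######.....########.................
185 ........######......#########................
186 .......#######......#########................

[... 2425 characters left out ...]
[ 33  31  30  31  32  33  39  52  67  85 100 102  88  65  53  53]
 [ 28  30  33  33  32  33  34  35  42  54  67  74  67  53  51  54]
 [ 26  32  37  35  33  34  34  36  37  45  57  62  61  60  63  69]
 [ 26  41  51  49  44  42  40  42  48  56  68  72  73  74  75  77]
 [ 41  54  64  69  71  69  61  56  64  71  76  78  79  80  81  82]
 [ 64  67  71  76  88  91  81  74  76  83  89  90  89  89  87  91]
 [ 75  75  75  78  87  95  92  90  92 103 113 116 115 107 101 104]
 [ 77  79  79  87 102 114 117 117 117 122 125 125 123 118 112 110]
 [ 89  90  93 104 119 125 126 127 126 126 125 125 123 120 113 108]]
0.0 [465.0742253  197.48768383]
-0.2 [463.63746847 197.63585174]
-0.4 [462.17862533 197.49433827]
```

Run:
```python
from h import *
s=np.mean([cams.camera('side').astype(float) for _ in range(8)],0)[:,:,::-1]; np.savez('pics/m6s.npz',s=s)
a=np.load('pics/m2.npz')['s'].mean(2);b=s.mean(2)
for n,i in (('before',a),('after',b)):
  print(n)
  for r in range(141,157): print(r,i[r,312:336].astype(int))
for R in (12,16,20):
 for d in (0,-.2,-.4,-.55):
  th=np.pi+.19+d; p=[.637+R/1e3*np.cos(th),-.139+R/1e3*np.sin(th),.044]; print(R,d,proj('side',p).round(1),proj('top',p).round(1))
```

```text
before
141 [74 74 71 53 58 59 59 57 57 58 58 65 60 53 60 60 59 57 55 58 80 80 81 79]
142 [73 74 72 52 59 59 59 60 60 60 60 65 60 53 58 57 59 57 58 57 80 79 80 77]
143 [68 70 69 50 59 60 60 60 60 59 58 65 59 51 60 55 60 58 68 60 75 75 76 77]
144 [ 89  90  92  47  57  59  59  58  57  58  58  62  59  58  74  65  55  67
 102  97  97  99  96 103]
145 [142 139 141  66  54  57  57  59  54  72  71  69  72 111  89  86  57  66
 147 142 150 149 146 144]
146 [138 138 134 107  53  94  50  57  48  89  93  92  84 154  64  44  58  56
 105 104 148 143 140 136]
147 [136 128 131 115  51 143  51  57  59  61  83  81  55  52  51  50  88  81
  76  82 142 143 138 135]
148 [136 130 131 112  42  43  70  66  64  65  62  62  61  61  59  79 102  40
  54 115 128 141 137 134]
149 [137 134 131 103   6  20  49  71  70  69  72  76  72  66  69 107  52  50
  70 155 146 140 136 134]
150 [134 126 129 104   4  20  22  44  53  52  75  83  74  42  48  73  31   6
  54 156 144 140 135 134]
151 [133 133 130 115   3  15  18  66  60  59  58  58  59  61  64  66  10   9
  78 157 144 139 136 135]
152 [132 129 128 140  25  11  16  6
[... 1784 characters left out ...]
46  60  74  60  69  59  77  69  69  64  57
  54  51  50  50  51  52]
155 [128 130 125 128  86  97  57  31  54  72  54  54  54  53  54  47  57  36
  37  36  35  36  36  36]
156 [129 131 124 127  65  54  62  17  15  17  19  19  19  17  20  21  21  19
  19  21  21  20  21  22]
12 0 [326.6 147. ] [464.8 196.5]
12 -0.2 [326.6 147.4] [463.6 196.6]
12 -0.4 [326.3 147.8] [462.3 196.5]
12 -0.55 [326.1 148.1] [461.4 196.2]
16 0 [328.1 147. ] [465.4 198.5]
16 -0.2 [328.1 147.5] [463.7 198.7]
16 -0.4 [327.7 148.1] [462.  198.5]
16 -0.55 [327.4 148.5] [460.8 198.2]
20 0 [329.6 147. ] [465.9 200.5]
20 -0.2 [329.5 147.7] [463.9 200.8]
20 -0.4 [329.1 148.4] [461.8 200.6]
20 -0.55 [328.7 148.9] [460.2 200.1]
```

The side view shows the tab's tip moved about 1.5 rows, and the top view about 4 px. Both give about 0.4 rad, matching the torque estimate and sitting mid-band. I hand in.

```bash
python3 -c "
from rig import env
print(env.hand_in())"
```

```text
the job is handed in; nothing more can be done
None
```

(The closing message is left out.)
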